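# Charge the finishing bowl with file handles

### The job

Load the vibratory finishing bowl for its next run: tip the tray of wooden file handles into the bowl, add every handle that lies loose on the bench (or was spilt), and set the empty tray back down upright on the bench. Once all the handles are in, fit the lid fully home on the rim, over the centre shaft and the locating pin, and only then press the start button all the way down and let go. Leave the gouge, the tin and the sanding block alone.

Things in the scene. Friction and masses are not known exactly. Their poses are not given: they have to be found in the camera images.
- machine: Bench vibratory finishing bowl, white, fixed. Origin on the bench under the bowl's centre axis, z up, front (-x) with its grey control box (74 x 90 mm, 82 mm high, centre at x = -148 mm) towards the robot. Round open bowl, outside diameter 212 mm, inside 200 mm, floor 58 mm and rim 135 mm above the bench. In its centre a column: 52 mm thick at the foot, 28 mm at its top, 120 mm above the bench.
- shaft_tip (a point): Tip of the bare steel centre shaft on the bowl's axis, 177 mm above the bench. The shaft is 17 mm in diameter, stands on the column (120 mm above the bench) and tapers to 6 mm over its top 14 mm.
- pin_tip (a point): Tip of the steel locating pin, 158 mm above the bench, 126 mm from the bowl's axis along the machine's +x. The pin is 10 mm in diameter, tapers to 4 mm over its top 7 mm and stands on a lug outside the rim; the lug's top is 4 mm below the rim's height.
- start (a joint): Start button on top of the control box: grey, 28 mm in diameter, in a black collar; joint value in m, 0 released, grows to 0.006 when pressed down fully; a spring, about 5 N at full travel; springs back when let go.
- start_top (a point): Centre of the start button's top face, 100 mm above the bench when released; press straight down.
- lid: The bowl's loose aluminium lid, 0.4 kg: disc 220 mm in diameter, 8 mm thick, with a black square hand boss 40 x 40 mm in its centre (faces square to the lid's x and y) reaching 50 mm above the underside; a 20 mm bore for the shaft goes right through. Origin at the centre of the underside, z up. Starts flat on the bench. Fitted: origin on the bowl's axis, 135 mm above the bench, lid x along machine x.
- lid_ear (a point): Centre of the slot for the locating pin, 18 mm (radial) by 13 mm, right through the lid's ear: 126 mm along the lid's +x from its origin, on the top face, 8 mm above the underside. The ear is 40 mm wide and reaches 148 mm from the lid's centre.
- tray: Open plywood scoop tray, 0.3 kg empty. Origin at the centre of its underside, z up, x towards the low pouring end. 213 mm long (x = -108 to +105 mm), 112 mm wide, side walls 45 mm high, 6 mm thick; floor 5 mm thick, flat up to x = +55 mm, then a ramp rising at 21 degrees to the lip (no end wall). The parts in it slide out when it is tipped about 60 degrees. Balances near x = -20 mm.
- tray_handle (a point): Point of the tray's bar handle at x = 0, y = 0, 87 mm above the tray's underside: grip it across the bar. The wooden bar, 22 mm wide and 22 mm tall, runs straight along the tray's x on its centre line, from x = -99 to +51 mm, fixed to an upright (46 mm wide, 104 mm high) at the closed -x end, with open space below and beside it.
- tray_lip (a point): Middle of the tray's pouring lip, at x = +105 mm, 25 mm above the tray's underside.
- gouge: Bystander: a turning gouge lying at the far edge of the bench, 360 mm long. Leave alone.
- tin: Bystander: a closed round tin, 72 mm wide, 55 mm tall. Leave alone.
- cork: Bystander: a cork sanding block, 110 x 60 mm, 32 mm tall. Leave alone.
- handle0: plain wooden file handle, 64 mm long, lying on its side: octagonal, 28 mm across the flats for 40 mm from its butt (-x) end, then tapering to 18 mm at its +x end; 30 g. Origin on its axis at mid-length (14 mm above what it lies on), x along its length. May be absent. Starts in the tray.
- handle1: plain wooden file handle, 64 mm long, lying on its side: octagonal, 28 mm across the flats for 40 mm from its butt (-x) end, then tapering to 18 mm at its +x end; 30 g. Origin on its axis at mid-length (14 mm above what it lies on), x along its length. May be absent. Starts in the tray.
- handle2: plain wooden file handle, 64 mm long, lying on its side: octagonal, 28 mm across the flats for 40 mm from its butt (-x) end, then tapering to 18 mm at its +x end; 30 g. Origin on its axis at mid-length (14 mm above what it lies on), x along its length. May be absent. Starts in the tray.
- handle3: plain wooden file handle, 64 mm long, lying on its side: octagonal, 28 mm across the flats for 40 mm from its butt (-x) end, then tapering to 18 mm at its +x end; 30 g. Origin on its axis at mid-length (14 mm above what it lies on), x along its length. May be absent. Starts in the tray.
- handle4: plain wooden file handle, 64 mm long, lying on its side: octagonal, 28 mm across the flats for 40 mm from its butt (-x) end, then tapering to 18 mm at its +x end; 30 g. Origin on its axis at mid-length (14 mm above what it lies on), x along its length. May be absent. Starts in the tray.
- handle5: plain wooden file handle, 64 mm long, lying on its side: octagonal, 28 mm across the flats for 40 mm from its butt (-x) end, then tapering to 18 mm at its +x end; 30 g. Origin on its axis at mid-length (14 mm above what it lies on), x along its length. May be absent. Starts loose on the bench.
- handle6: plain wooden file handle, 64 mm long, lying on its side: octagonal, 28 mm across the flats for 40 mm from its butt (-x) end, then tapering to 18 mm at its +x end; 30 g. Origin on its axis at mid-length (14 mm above what it lies on), x along its length. May be absent. Starts loose on the bench.
- handle7: plain wooden file handle, 64 mm long, lying on its side: octagonal, 28 mm across the flats for 40 mm from its butt (-x) end, then tapering to 18 mm at its +x end; 30 g. Origin on its axis at mid-length (14 mm above what it lies on), x along its length. May be absent. Starts loose on the bench.
- handle8: plain wooden file handle, 64 mm long, lying on its side: octagonal, 28 mm across the flats for 40 mm from its butt (-x) end, then tapering to 18 mm at its +x end; 30 g. Origin on its axis at mid-length (14 mm above what it lies on), x along its length. May be absent. Starts loose on the bench.
Things that resemble listed ones, but are neither listed nor needed, are in the scene too. Leave any black or yellow look-alike of the handle4 alone.

How it is judged:
By the outcome, as a careful person would: the job done as asked, in the order asked, and still so for the second after the job is handed in, with the robot touching nothing.
Of handle0, handle1, handle2, handle3, handle4 only 3 to 5 are there at a start; the rules pass over those that are not, and their reading is None.
Of handle5, handle6, handle7, handle8 only 2 to 4 are there at a start; the rules pass over those that are not, and their reading is None.
At some moment in a run one of lid, handle5, handle6 may be knocked a few centimetres aside while the robot is not near it.
It also fails if it takes over 210 s, if anything falls off the work surface, if the arm or the gripper's body presses on something with over 40 N, if the wrist force passes 120 N, or if a joint passes its speed limit or range.

### The arm

A 6-joint arm with a two-finger parallel gripper is mounted at the origin on the work surface. World frame = base frame: x ahead of the robot, y to its left, z up, the work surface at z = 0. Lengths are in mm, angles in rad, forces in N, time in s.
With the tool pointing down it reaches from about 400 to 825 mm from the base axis. Payload 7 kg.
Tool frame: the origin (TCP) lies on the front face of the gripper's body, between the roots of the fingers; the fingertips stand 66 mm ahead of it and the grasp point (between the pads) lies 47 mm ahead of it (r.grip_depth is the z of the grasp point in the tool frame, in mm); z points along the fingers, y is the direction in which the jaws open and shut (so a half turn about z gives the same grasp; the last joint's range is limited). The gripper opens to 88 mm and grips with 3 to 60 N. Pads are 19 mm wide; open, the fingers measure 130 mm over their backs; the gripper's body (78 mm by 193 mm) begins 47 mm behind the grasp point.
Start: joints at [-0.904, 0.359, 0.012, 0, -1.224, -0.288], TCP at [249.591, -627.136, 292.161] pointing down, gripper open.
Joint ranges: [-3.07, 3.07], [-1.43, 2.12], [-1.02, 1.25], [-3.03, 1.67], [-3.05, -0], [-3.03, 3.03]. Speed limits (rad/s): [2.39, 2.39, 3.01, 3.14, 3.14, 3.14].

### API

Orientations are given as a 3x3 rotation matrix whose columns are the frame's x, y, z axes.
In Python, from workcell import r gives the robot as it stands.
- The arm moves only by the tool send_rows, never from a script. Its argument "series" is a list of rows, each a list of 7 numbers: the gripper's target within -1 to 1 (shut at 1, half-way at 0, fully open at -1), then the shift along the world's x, y, z in mm, then the turn, a rotation vector about the world's x, y, z in rad. In form: [[jaw, tx, ty, tz, wx, wy, wz], ...]. A call has 1 to 20 rows; each row shifts and turns the commanded pose from where the row before left it; what a row does not reach is not made up. A row lasts 1/10 s, in which the tool goes at most 50 mm and 8.59 degrees, less where a joint would pass 70% of its speed; a pose out of reach is approached as far as the arm can. A call is refused whole if a number of a shift passes 50 or a number of a turn 0.15, either way. A call with a gripper value outside its range is refused whole. The fingers move at their own pace and stop on an object; the grip force is fixed at half the most. Time passes only in rows, so rows that do not move let the fingers close. It gives the time, the measured TCP pose, the force and the opening at its end, in the units of the state.
- r.sense(): the state, without advancing time (a new reading comes with each control period).
- r.capture(name): name is "scene" or "top" or "wrist"; returns (picture, depth): 400x640x3 uint8, red, green, blue; 400x640 float32, mm along the optical axis (not along the pixel's ray), 0 where there is no reading.
- r.camera_params(name): a dict with "fx", "fy", "cx", "cy" (pixels), "eye" and "orientation" of the camera in the world; the wrist camera has in their place "tool_from_camera" (4x4, takes a point from camera to tool coordinates, whose origin is the TCP and whose axes are the flange's). Camera axes: x right, y up, looking along -z (the intrinsics and any distortion apply to the point x, -y, -z); pixel columns grow to the right and rows downward; lengths in mm; the calibration is good to about 2 mm. A picture is of the moment at which its call begins: read the wrist's pose just before it. camera_params takes no time and is no camera call.
- r.close_job(): hands the job in, once; it reports no verdict.
Trained networks look in the newest picture that a camera, given by its name, has taken for a name from the list of things; names that differ only in an ending like _2 or _b are one class to them, and where a whole thing is asked for, a point or a joint stands for the part that bears it (a point fixed in the world has none). Each returns a list of dicts, best first, with "score" (0 to 1); they miss things now and then, are a little off and sometimes report something else, mostly with a low value. They report only what shows in the picture. A call takes as long as a camera call. They do not tell look-alikes from the thing itself.
- r.cut_out(target, camera): "mask" (400x640 bool, what is visible of it).
- r.pinpoint(target, camera): "xyz" ([x, y, z] in mm, in world coordinates, good to about 4 mm: a listed point, or the origin of a listed thing).
The state is a dict: "time": time; "joint_pos": joint angles; "qd": joint speeds; "joint_efforts": joint torques, N m; "ee_pos": TCP position; "tcp_rot": TCP orientation; "force": force on the tool from outside, world axes, zero at the start; "moment": the same for the moment, N m; "grip_width": finger opening in mm.
Only numpy, scipy, OpenCV 4.12 (cv2) and the standard library are available. Lean on these libraries where they do the work, as an engineer would, in place of code of your own. Each camera call takes 0.05 s, during which the arm holds its last target.

## Working session

There is one attempt and no reset: what is moved stays moved. The work goes in short steps, Python scripts to look and compute and a tool call to move; the robot and the scene stay as the last step left them, time stands still between calls to the robot, and variables do not carry over. Pictures are saved under pics/ and viewed, and the job is handed in when it is done.

Besides the shell and the picture viewer there is one more tool, called by a JSON object that holds its "fn" and its "kwargs". send_rows: Moves the arm, as the interface text tells. Its arguments: {"type":"object","properties":{"series":{"type":"array","items":{"type":"array","items":{"type":"number"}}}},"required":["series"]}

```bash
mkdir -p pics; ls
cat > h.py <<'E'
import numpy as np, cv2
from workcell import r
def save(n,img,crop=None,scale=1):
    if crop: img=img[crop[1]:crop[3],crop[0]:crop[2]]
    img=cv2.resize(img,None,fx=scale,fy=scale,interpolation=cv2.INTER_CUBIC)
    cv2.imwrite('pics/'+n+'.png',cv2.cvtColor(np.ascontiguousarray(img),cv2.COLOR_RGB2BGR))
def cam(name):
    p=r.camera_params(name)
    if 'eye' in p: return p,np.array(p['orientation']).reshape(3,3),np.array(p['eye'])
    s=r.sense(); T=np.array(p['tool_from_camera']).reshape(4,4); R=np.array(s['tcp_rot']).reshape(3,3)
    return p,R@T[:3,:3],R@T[:3,3]+np.array(s['ee_pos'])
def world(c,depth):
    p,R,e=c
    v,u=np.mgrid[0:400,0:640]
    X=np.stack([(u-p['cx'])/p['fx']*depth,-(v-p['cy'])/p['fy']*depth,-depth],-1)
    W=X@R.T+e; W[depth<=0]=np.nan
    return W
def px(c,P):
    p,R,e=c; q=(np.asarray(P,float)-e)@R
    return np.stack([p['cx']+p['fx']*q[...,0]/-q[...,2],p['cy']+p['fy']*(-q[...,1])/-q[...,2]],-1)
def st():
    s=r.sense(); print('t',round(s['time'],2),'p',np.round(s['ee_pos'],1),'F',np.round(s['force'],1),'w',round(s['grip_width'],1)); print(np.round(np.array(s['tcp_rot']).reshape(3,3),3).tolist(),np.round(s['joint_pos'],2)); return s
E
python3 - <<'E'
from h import *
st()
for n in ('scene','top'):
    print(r.camera_params(n))
    c=cam(n); im,d=r.capture(n); save(n+'0',im,scale=1.25); np.savez(n+'0.npz',im=im,d=d)
    for t in ('machine','shaft_tip','pin_tip','start_top','lid','lid_ear','tray','tray_handle','tray_lip','handle5','gouge','tin','cork'):
        for o in r.pinpoint(t,n)[:9 if t=='handle5' else 2]: print(n,t,round(o['score'],2),np.round(o['xyz'],1),np.round(px(c,o['xyz'])).astype(int))
st()
E
```

```text
pics
t 0.0 p [ 249.4 -626.8  291.3] F [ 0.6 -0.2  0.1] w 87.7
[[-0.929, -0.37, -0.001], [-0.37, 0.929, 0.001], [0.0, 0.002, -1.0]] [-0.9   0.36  0.01 -0.   -1.22 -0.29]
{'fx': 416.5680770922544, 'fy': 416.5680770922544, 'cx': 321.67623006070784, 'cy': 200.40172769165156, 'eye': array([1380.79027471,  626.10064464, 1010.69197707]), 'orientation': array([[-0.55274509, -0.55047757,  0.6256575 ],
       [ 0.83307177, -0.34558662,  0.43192744],
       [-0.0215475 ,  0.75996338,  0.64960863]])}
scene machine 0.78 [583.3  -6.9   1.3] [303 232]
scene shaft_tip 0.72 [588.5  -7.2 177. ] [299 194]
scene pin_tip 0.92 [711.7  -5.  164.6] [275 219]
scene start_top 0.53 [436.1 -10.3 105.1] [325 186]
scene start_top 0.47 [419.2 434.6  15.4] [445 251]
scene lid 0.71 [ 518.1 -422.    -2. ] [227 183]
scene lid 0.52 [586.2  -8.1 177.7] [299 193]
scene lid_ear 0.87 [ 645.5 -391.2   11. ] [209 201]
scene tray 0.8 [482.6 430.2  -0. ] [435 266]
scene tray_handle 0.68 [477.2 430.3  85.5] [440 246]
scene tray_lip 0.67 [572.  480.8  24.6] [441 288]
scene handle5 0.81 [670.5 456.7  11.7] [419 311]
scene handle5
[... 1581 characters left out ...]
.7 [665.9 454.4  10.8] [223 169]
top handle5 0.69 [503.  417.7  17.5] [231 211]
top handle5 0.64 [ 621.2 -230.9   11.1] [405 177]
top handle5 0.64 [472.3 185.4  20.6] [294 218]
top handle5 0.64 [285.2 480.4  10.8] [214 272]
top handle5 0.62 [482.5 452.9  16.7] [222 217]
top handle5 0.54 [592.1 207.3  14.1] [288 187]
top handle5 0.5 [435.1 404.7  19.4] [234 230]
top gouge 0.83 [789.4 -70.9   1.6] [361 135]
top tin 0.79 [ 291.2 -270.6    1.5] [420 266]
top cork 0.56 [282.9 273.6   1.6] [271 271]
top cork 0.27 [433.7 -12.7 104.5] [350 226]
t 1.4 p [ 249.6 -627.1  292.2] F [-0.3  0.2  0.8] w 87.6
[[-0.929, -0.37, -0.0], [-0.37, 0.929, 0.0], [0.0, 0.0, -1.0]] [-0.9   0.36  0.01  0.   -1.22 -0.29]
```

Run:
```python
from h import *
im=np.load('top0.npz')['im']; save('topcrop1',im,(150,120,310,290),4.5 if 0 else 3.5)
save('topcrop2',im,(310,120,490,290),3.4)
im=np.load('scene0.npz')['im']; save('scenecrop',im,(180,140,540,340),2.2)
```

```text
(no output)
```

View pics/topcrop1.png

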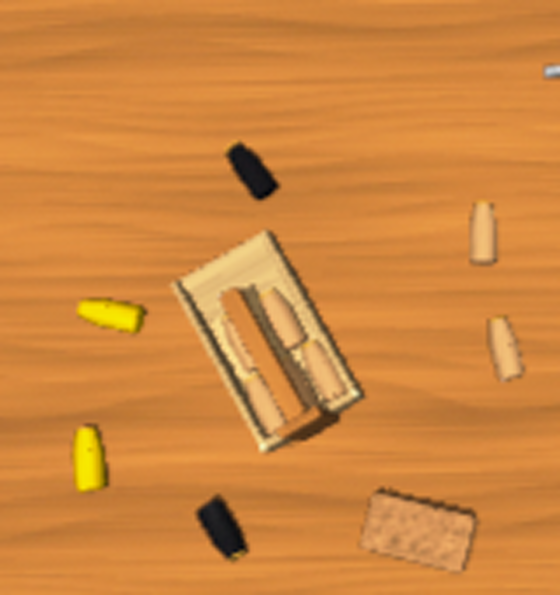

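View pics/topcrop2.png

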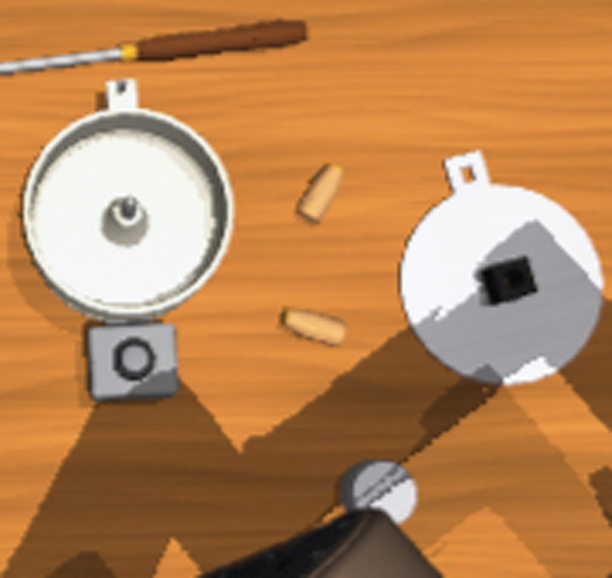

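View pics/scenecrop.png

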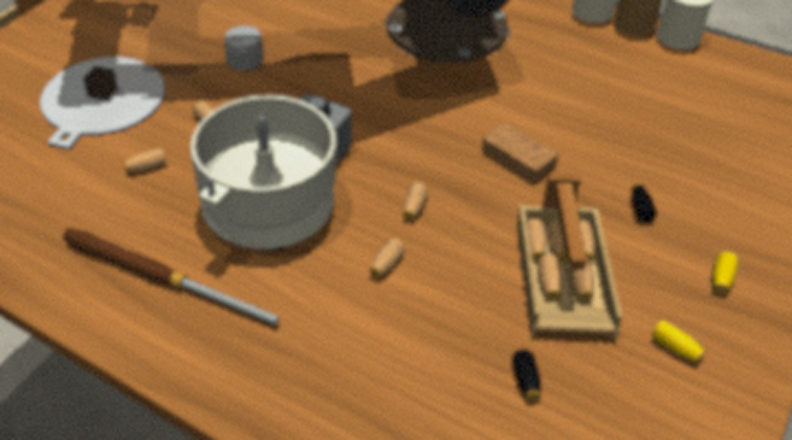

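View pics/top0.png

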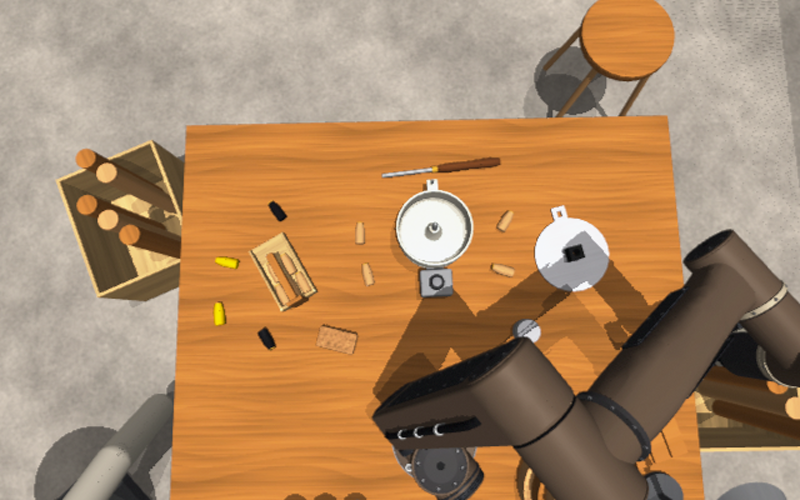

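Candidates in top0.png pixels: plain loose handles at (360,233), (368,273), (506,220) and (502,269). The look-alikes are yellow at (227,262) and (219,313), and black at (278,211) and (266,338). Four plain ones lie in the tray. I take only the plain ones.

```bash
cat >> h.py <<'E'
def handles(camname,minscore=0.25,tag=None,verbose=True):
    """capture, cut out plain handles -> centre, yaw (towards thin end ignored), from depth"""
    c=cam(camname); im,d=r.capture(camname); W=world(c,d)
    out=[]
    for o in r.cut_out('handle5',camname):
        if o['score']<minscore: continue
        m=np.array(o['mask'])&np.isfinite(W[...,2])
        if m.sum()<15: continue
        P=W[m]; col=np.median(im[m],0)
        h=P[P[:,2]>4] if (P[:,2]>4).sum()>10 else P
        cx=(np.percentile(h[:,:2],3,0)+np.percentile(h[:,:2],97,0))/2
        mean=h[:,:2].mean(0); u,s,v=np.linalg.svd(h[:,:2]-mean,full_matrices=False)
        ax=v[0]; t=(h[:,:2]-mean)@ax; n=(h[:,:2]-mean)@v[1]
        ctr=mean+ax*(t.min()+t.max())/2+v[1]*(n.min()+n.max())/2
        yaw=np.degrees(np.arctan2(ax[1],ax[0]))%180
        out.append((o['score'],ctr,yaw,t.max()-t.min(),n.max()-n.min(),P[:,2].max(),col))
        if verbose: print(round(o['score'],2),'ctr',np.round(ctr,1),'yaw',round(yaw,1),'LxW',round(t.max()-t.min()),round(n.max()-n.min()),'ztop',round(P[:,2].max()),'col',col,'px',np.round(px(c,[*ctr,14])).astype(int))
    if tag: save(tag,im,scale=1.25)
    return out,im,d,W
E
python3 - <<'E'
from h import *
handles('top'); print(); 
c=cam('top'); im,d=r.capture('top'); W=world(c,d)
print(np.nanmedian(W[200:300,300:320,2]), W[226,349],W[204,456])
p=r.camera_params('wrist'); print(p)
c=cam('wrist'); im,d=r.capture('wrist'); save('w0',im); st()
E
```

```text
0.71 ctr [593.1 207.9] yaw 1.4 LxW 61 29 ztop 37 col [219.  160.5 100.5] px [288 186]
0.71 ctr [287.3 480.6] yaw 30.8 LxW 64 28 ztop 34 col [28. 27. 29.] px [213 271]
0.66 ctr [507.1 426.5] yaw 37.1 LxW 74 37 ztop 91 col [204. 150.  90.] px [229 211]
0.66 ctr [471.1 187.4] yaw 14.3 LxW 63 28 ztop 34 col [227.5 171.  106.5] px [294 219]
0.5 ctr [478.6 465.5] yaw 28.5 LxW 54 14 ztop 41 col [228. 175. 110.] px [218 218]
0.48 ctr [ 623.3 -225.2] yaw 147.6 LxW 63 27 ztop 35 col [228. 172. 107.] px [404 176]
0.48 ctr [ 478.2 -210.3] yaw 70.6 LxW 64 30 ztop 38 col [222.5 163.5 101.5] px [401 215]
0.47 ctr [515.5 602.4] yaw 74.2 LxW 62 29 ztop 36 col [239.  207.5   0. ] px [182 209]
0.43 ctr [363.1 624.9] yaw 10.2 LxW 64 35 ztop 36 col [237.5 206.5   0. ] px [174 251]
0.41 ctr [450.  377.3] yaw 29.6 LxW 64 28 ztop 41 col [226. 169. 105.] px [242 226]

0.7486055967981429 [434.56742648 -11.10251819 101.28777604] [ 510.03144393 -400.83748604   52.93667171]
{'fx': 310.0334899588244, 'fy': 310.0334899588244, 'cx': 319.82306538821416, 'cy': 198.53684200768643, 'tool_from_camera': array([[ 5.93063906e-04,  9.66469002e-01,  2.56782624e-01,
         6.86864576e+01],
       [ 9.99999093e-01, -8.83669139e-04,  1.01632836e-03,
         2.51909041e-01],
       [ 1.20916073e-03,  2.56781789e-01, -9.66468650e-01,
        -9.29555251e+01],
       [ 0.00000000e+00,  0.00000000e+00,  0.00000000e+00,
         1.00000000e+00]])}
t 1.6 p [ 249.6 -627.1  292.1] F [ 0.2 -0.   0.4] w 87.6
[[-0.929, -0.37, -0.0], [-0.37, 0.929, 0.0], [0.0, 0.0, -1.0]] [-0.9   0.36  0.01 -0.   -1.22 -0.29]
```

View pics/w0.png

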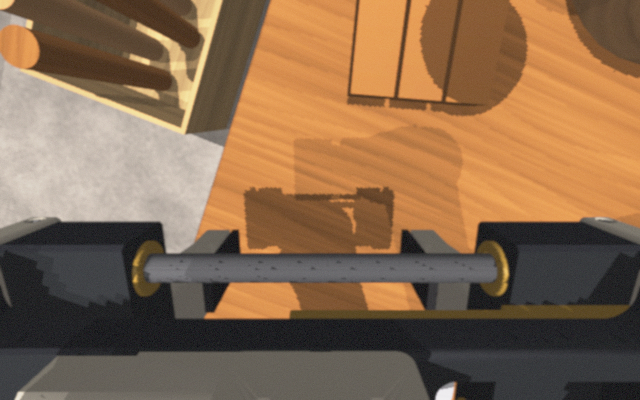

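{"fn": "send_rows", "kwargs": {"series": [[-1,22.8,41.7,-4,0,0,0.0857],[-1,22.8,41.7,-4,0,0,0.0857],[-1,22.8,41.7,-4,0,0,0.0857],[-1,22.8,41.7,-4,0,0,0.0857],[-1,22.8,41.7,-4,0,0,0.0857],[-1,22.8,41.7,-4,0,0,0.0857],[-1,22.8,41.7,-4,0,0,0.0857],[-1,22.8,41.7,-4,0,0,0.0857],[-1,22.8,41.7,-4,0,0,0.0857],[-1,22.8,41.7,-4,0,0,0.0857],[-1,0,0,0,0,0,0],[-1,0,0,0,0,0,0]]}}

```text
time: 2.8
ee_pos: [478.1, -209.0, 252.2]
tcp_rot: [[-0.326, -0.945, -0.0], [-0.945, 0.326, -0.0], [0.0, 0.0, -1.0]]
force: [0.1, -0.2, -0.1]
grip_width: 88.0
```

Run:
```python
from h import *
st()
handles('wrist',tag='w1'); handles('top')
```

```text
t 2.8 p [ 478.1 -209.   252.2] F [ 0.1 -0.2 -0.1] w 88.0
[[-0.326, -0.945, -0.0], [-0.945, 0.326, -0.0], [0.0, 0.0, -1.0]] [-0.04  0.14 -0.38  0.   -1.05 -0.3 ]
0.96 ctr [ 476.7 -213.6] yaw 71.8 LxW 64 28 ztop 31 col [185. 138.  93.] px [320 177]
0.87 ctr [ 622.7 -229.7] yaw 146.8 LxW 66 29 ztop 30 col [149.5 112.   76. ] px [191 206]
0.45 ctr [ 498.4 -119.4] yaw 160.9 LxW 260 229 ztop 281 col [102.  98.  92.] px [329 259]
0.66 ctr [470.7 187.3] yaw 16.2 LxW 62 26 ztop 36 col [229. 172. 106.] px [294 219]
0.65 ctr [285.5 484. ] yaw 31.1 LxW 65 36 ztop 37 col [29. 28. 29.] px [212 272]
0.62 ctr [449.2 377.3] yaw 29.5 LxW 59 24 ztop 40 col [233. 178. 111.] px [242 226]
0.59 ctr [593.8 209. ] yaw 1.4 LxW 63 27 ztop 35 col [221. 161. 100.] px [288 186]
0.51 ctr [667.3 458. ] yaw 35.8 LxW 62 28 ztop 37 col [25. 24. 26.] px [221 168]
0.42 ctr [503.9 423.6] yaw 29.9 LxW 64 32 ztop 40 col [219. 160.  98.] px [230 211]
```

View pics/w1.png

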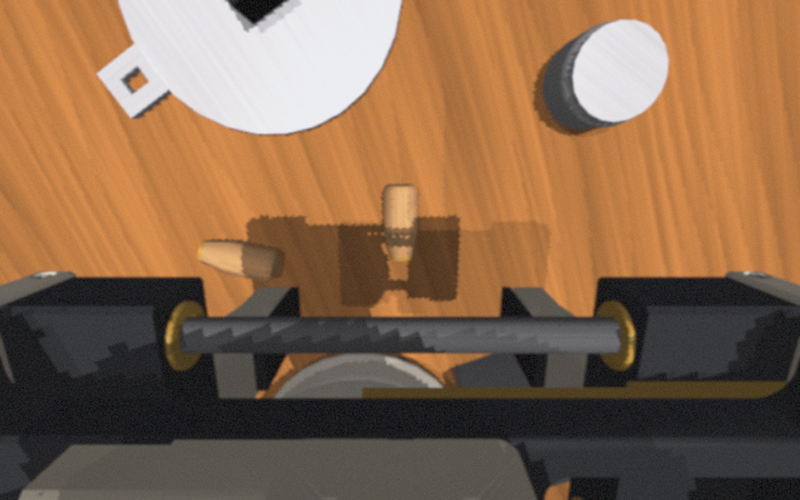

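{"fn": "send_rows", "kwargs": {"series": [[-0.3,-1.5,-4.5,-30,0,0,0.01],[-0.3,-1.5,-4.5,-40,0,0,0],[-0.3,0,0,-40,0,0,0],[-0.3,0,0,-40,0,0,0],[-0.3,0,0,-22,0,0,0],[-0.3,0,0,-10,0,0,0],[-0.3,0,0,0,0,0,0],[1,0,0,0,0,0,0],[1,0,0,0,0,0,0],[1,0,0,0,0,0,0],[1,0,0,0,0,0,0],[1,0,0,0,0,0,0]]}}

```text
time: 4.2
ee_pos: [475.0, -219.1, 71.0]
tcp_rot: [[-0.319, -0.948, 0.001], [-0.948, 0.319, -0.0], [-0.0, -0.001, -1.0]]
force: [-2.3, 2.1, 5.0]
grip_width: 27.7
```

{"fn": "send_rows", "kwargs": {"series": [[1,0,0,20,0,0,0],[1,0,0,45,0,0,0],[1,0,0,45,0,0,0],[1,0,0,45,0,0,0],[1,12,12,35,0,0,-0.06],[1,29,31,0,0,0,-0.08],[1,29,31,0,0,0,-0.08],[1,29,31,0,0,0,-0.08],[1,29,31,0,0,0,-0.08],[1,29,31,0,0,0,-0.08],[1,0,0,0,0,0,0],[1,0,0,-30,0,0,0],[1,0,0,-30,0,0,0],[1,0,0,0,0,0,0],[-0.2,0,0,0,0,0,0],[-0.2,0,0,0,0,0,0],[-0.2,0,0,0,0,0,0]]}}

```text
time: 5.9
ee_pos: [632.4, -52.2, 202.1]
tcp_rot: [[-0.707, -0.707, 0.003], [-0.707, 0.707, 0.0], [-0.002, -0.002, -1.0]]
force: [-0.2, 0.2, 0.2]
grip_width: 46.5
```

Run:
```python
from h import *
s=st()
im,d=r.capture('wrist'); save('w2',im)
```

```text
t 5.9 p [632.4 -52.2 202.1] F [-0.2  0.2  0.2] w 46.5
[[-0.707, -0.707, 0.003], [-0.707, 0.707, 0.0], [-0.002, -0.002, -1.0]] [ 0.22  0.36 -0.2   0.   -1.01 -1.01]
```

View pics/w2.png

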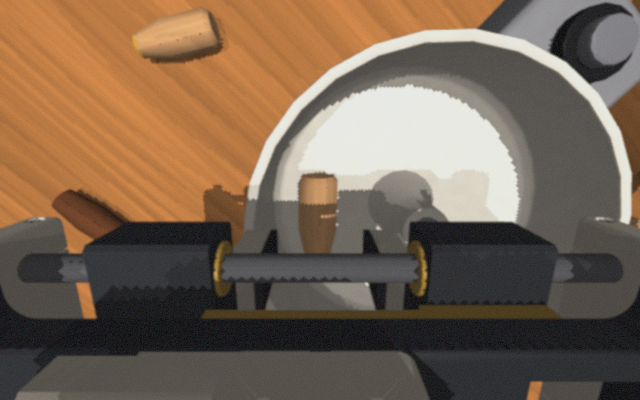

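{"fn": "send_rows", "kwargs": {"series": [[-0.3,0,0,30,0,0,-0.137],[-0.3,0,0,30,0,0,-0.137],[-0.3,-1.5,-22,0,0,0,-0.137],[-0.3,-1.5,-22,0,0,0,-0.137],[-0.3,-1.5,-22,0,0,0,-0.137],[-0.3,-1.5,-22,0,0,0,-0.137],[-0.3,-1.5,-22,0,0,0,-0.137],[-0.3,-1.5,-22,0,0,0,-0.137],[-0.3,-2,-21,0,0,0,-0.137],[-0.3,-2,-21,0,0,0,-0.137],[-0.3,0,0,0,0,0,0],[-0.3,0,0,0,0,0,0]]}}

```text
time: 7.15
ee_pos: [618.5, -226.6, 260.8]
tcp_rot: [[-0.835, 0.551, 0.001], [0.551, 0.835, -0.0], [-0.001, 0.001, -1.0]]
force: [-0.2, 0.1, -0.1]
grip_width: 57.0
```

Run:
```python
from h import *
st()
handles('wrist',tag='w3')
```

```text
t 7.15 p [ 618.5 -226.6  260.8] F [-0.2  0.1 -0.1] w 57.0
[[-0.835, 0.551, 0.001], [0.551, 0.835, -0.0], [-0.001, 0.001, -1.0]] [-0.06  0.35 -0.07 -0.   -1.15 -2.1 ]
0.68 ctr [ 622.5 -229.2] yaw 148.0 LxW 64 28 ztop 31 col [147. 110.  77.] px [319 184]
0.58 ctr [640.6 -43.2] yaw 44.2 LxW 80 33 ztop 89 col [177. 134.  95.] px [477 102]
```

View pics/w3.png

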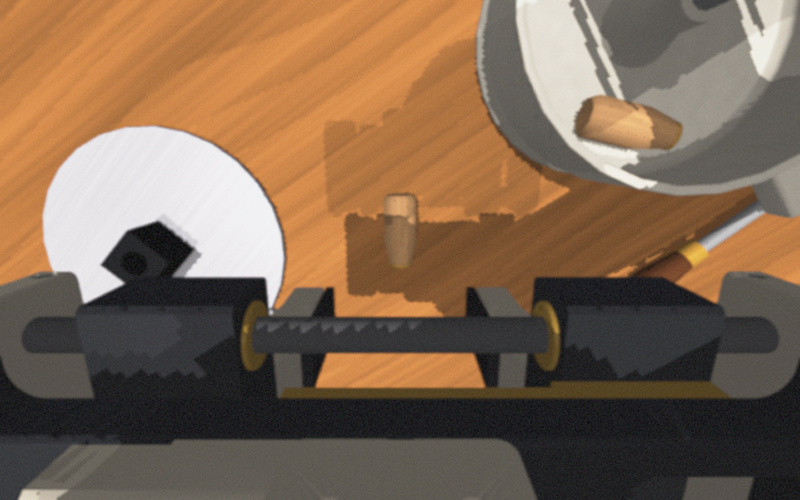

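{"fn": "send_rows", "kwargs": {"series": [[-0.3,0,0,-45,0,0,0],[-0.3,0,0,-45,0,0,0],[-0.3,0,0,-45,0,0,0],[-0.3,0,0,-35,0,0,0],[-0.3,0,0,-15,0,0,0],[-0.3,0,0,-5,0,0,0],[-0.3,0,0,0,0,0,0],[1,0,0,0,0,0,0],[1,0,0,0,0,0,0],[1,0,0,0,0,0,0],[1,0,0,0,0,0,0],[1,0,0,0,0,0,0]]}}

```text
time: 8.45
ee_pos: [618.9, -226.2, 70.9]
tcp_rot: [[-0.834, 0.551, 0.001], [0.551, 0.834, -0.0], [-0.001, 0.0, -1.0]]
force: [-1.3, -0.0, 3.5]
grip_width: 27.5
```

{"fn": "send_rows", "kwargs": {"series": [[1,0,0,20,0,0,0],[1,0,0,45,0,0,0],[1,0,0,45,0,0,0],[1,0,0,45,0,0,0],[1,-12,30,35,0,0,0],[1,-16.5,45,0,0,0,0],[1,-16.5,45,0,0,0,0],[1,-16.5,44,0,0,0,0],[1,0,0,0,0,0,0],[1,0,0,-30,0,0,0],[1,0,0,-30,0,0,0],[1,0,0,0,0,0,0],[-0.2,0,0,0,0,0,0],[-0.2,0,0,0,0,0,0],[-0.2,0,0,0,0,0,0]]}}

```text
time: 9.95
ee_pos: [558.0, -62.3, 201.7]
tcp_rot: [[-0.834, 0.552, 0.002], [0.552, 0.834, 0.0], [-0.002, 0.002, -1.0]]
force: [-0.1, -0.7, 0.5]
grip_width: 45.9
```

Run:
```python
from h import *
st()
im,d=r.capture('wrist'); save('w4',im)
```

```text
t 9.95 p [558.  -62.3 201.7] F [-0.1 -0.7  0.5] w 45.9
[[-0.834, 0.552, 0.002], [0.552, 0.834, 0.0], [-0.002, 0.002, -1.0]] [ 0.24  0.25 -0.37  0.   -0.95 -2.39]
```

View pics/w4.png

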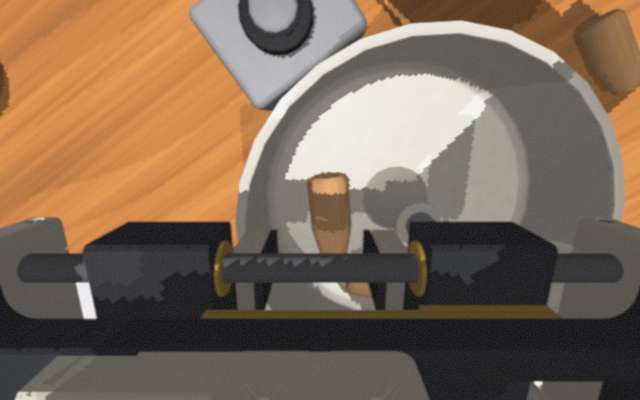

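{"fn": "send_rows", "kwargs": {"series": [[-0.3,0,0,30,0,0,0.06],[-0.3,0,0,30,0,0,0.06],[-0.3,5,45,0,0,0,0.08],[-0.3,5,45,0,0,0,0.08],[-0.3,5,45,0,0,0,0.08],[-0.3,5,45,0,0,0,0.08],[-0.3,5,45,0,0,0,0.08],[-0.3,5,45,0,0,0,0.09],[-0.3,0,0,0,0,0,0],[-0.3,0,0,0,0,0,0]]}}

```text
time: 11.0
ee_pos: [587.0, 208.9, 260.4]
tcp_rot: [[-1.0, -0.027, 0.0], [-0.027, 1.0, 0.0], [-0.0, 0.0, -1.0]]
force: [1.1, 0.1, -0.3]
grip_width: 57.1
```

Run:
```python
from h import *
st()
handles('wrist',tag='w5')
```

```text
t 11.0 p [587.  208.9 260.4] F [ 1.1  0.1 -0.3] w 57.1
[[-1.0, -0.027, 0.0], [-0.027, 1.0, 0.0], [-0.0, 0.0, -1.0]] [ 0.65  0.3  -0.15  0.   -1.12 -2.2 ]
0.93 ctr [447. 378.] yaw 29.1 LxW 65 41 ztop 45 col [200. 150. 101.] px [492  47]
0.93 ctr [435.1 414.6] yaw 34.6 LxW 53 38 ztop 80 col [130.   98.   67.5] px [531  35]
0.83 ctr [594.  206.3] yaw 179.7 LxW 64 27 ztop 31 col [166. 125.  86.] px [317 186]
0.82 ctr [470.7 184.6] yaw 14.3 LxW 64 28 ztop 31 col [217. 163. 110.] px [299  67]
0.69 ctr [432.  409.7] yaw 33.3 LxW 70 41 ztop 36 col [101.  77.  55.] px [527  32]
0.62 ctr [487.5 451.2] yaw 32.4 LxW 84 51 ztop 80 col [156. 118.  80.] px [556  92]
0.6 ctr [503.5 422.7] yaw 27.4 LxW 66 39 ztop 35 col [121.  92.  64.] px [526 107]
0.54 ctr [599.3  29.1] yaw 95.8 LxW 206 69 ztop 263 col [118.5  92.   74. ] px [159 186]
```

View pics/w5.png

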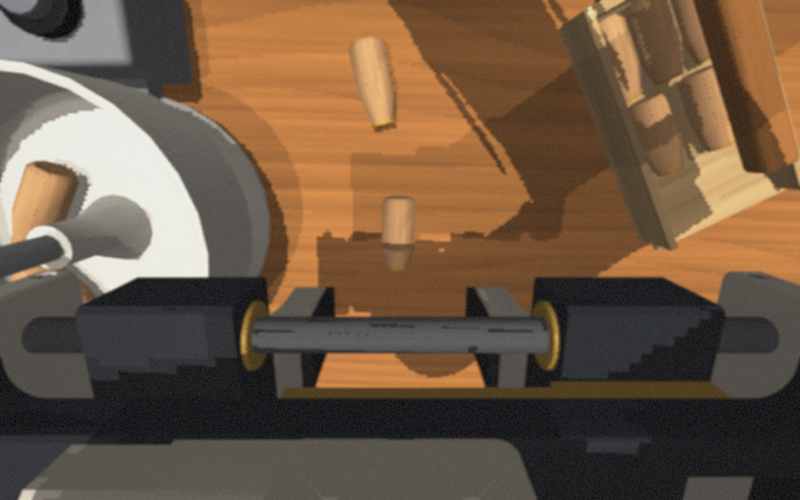

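{"fn": "send_rows", "kwargs": {"series": [[-0.3,1,-2,-45,0,0,-0.02],[-0.3,0,0,-45,0,0,0],[-0.3,0,0,-45,0,0,0],[-0.3,0,0,-35,0,0,0],[-0.3,0,0,-15,0,0,0],[-0.3,0,0,-5,0,0,0],[-0.3,0,0,0,0,0,0],[1,0,0,0,0,0,0],[1,0,0,0,0,0,0],[1,0,0,0,0,0,0],[1,0,0,0,0,0,0],[1,0,0,0,0,0,0]]}}

```text
time: 12.3
ee_pos: [588.3, 206.1, 70.8]
tcp_rot: [[-1.0, -0.006, 0.001], [-0.006, 1.0, 0.0], [-0.001, 0.0, -1.0]]
force: [-1.1, -0.5, 3.6]
grip_width: 27.6
```

{"fn": "send_rows", "kwargs": {"series": [[1,0,0,20,0,0,0],[1,0,0,45,0,0,0],[1,0,0,45,0,0,0],[1,0,0,45,0,0,0],[1,0,-20,35,0,0,0],[1,0,-44,0,0,0,0],[1,0,-44,0,0,0,0],[1,0,-44,0,0,0,0],[1,0,0,0,0,0,0],[1,0,0,-30,0,0,0],[1,0,0,-30,0,0,0],[1,0,0,0,0,0,0],[-0.2,0,0,0,0,0,0],[-0.2,0,0,0,0,0,0],[-0.2,0,0,0,0,0,0]]}}

```text
time: 13.8
ee_pos: [588.9, 54.4, 201.8]
tcp_rot: [[-1.0, -0.006, 0.002], [-0.006, 1.0, 0.001], [-0.002, 0.001, -1.0]]
force: [-0.2, -0.1, -0.3]
grip_width: 46.5
```

Run:
```python
from h import *
st()
im,d=r.capture('wrist'); save('w6',im)
```

```text
t 13.8 p [588.9  54.4 201.8] F [-0.2 -0.1 -0.3] w 46.5
[[-1.0, -0.006, 0.002], [-0.006, 1.0, 0.001], [-0.002, 0.001, -1.0]] [ 0.42  0.29 -0.3   0.   -0.97 -1.99]
```

View pics/w6.png

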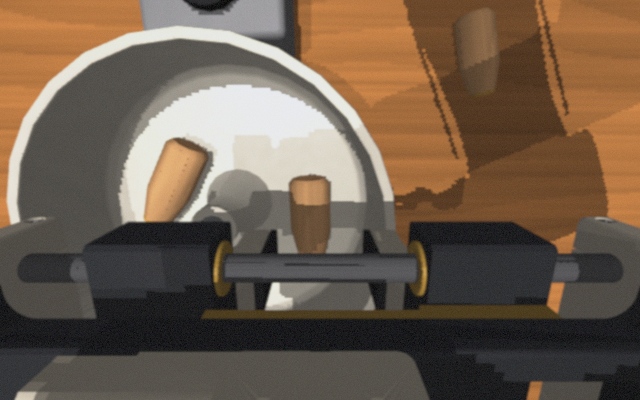

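{"fn": "send_rows", "kwargs": {"series": [[-0.3,0,0,30,0,0,0.04],[-0.3,0,0,30,0,0,0.04],[-0.3,-31,32,0,0,0,0.042],[-0.3,-31,32,0,0,0,0.042],[-0.3,-31,32,0,0,0,0.042],[-0.3,-30.5,33,0,0,0,0.042],[-0.3,0,0,0,0,0,0],[-0.3,0,0,0,0,0,0]]}}

```text
time: 14.65
ee_pos: [464.2, 184.0, 261.4]
tcp_rot: [[-0.967, -0.254, 0.002], [-0.254, 0.967, 0.001], [-0.002, 0.001, -1.0]]
force: [0.2, 0.4, -0.7]
grip_width: 57.2
```

Run:
```python
from h import *
st()
handles('wrist',tag='w7')
```

```text
t 14.65 p [464.2 184.  261.4] F [ 0.2  0.4 -0.7] w 57.2
[[-0.967, -0.254, 0.002], [-0.254, 0.967, 0.001], [-0.002, 0.001, -1.0]] [ 0.77  0.09 -0.41  0.   -1.06 -2.09]
0.97 ctr [442.1 377.2] yaw 36.5 LxW 53 32 ztop 35 col [190. 144. 101.] px [488 203]
0.82 ctr [289.8 472.1] yaw 27.7 LxW 65 18 ztop 26 col [36. 34. 36.] px [631  89]
0.79 ctr [429.4 427.1] yaw 34.3 LxW 44 5 ztop 28 col [128.  99.  71.] px [534 204]
0.7 ctr [431.3 404.1] yaw 36.8 LxW 58 44 ztop 36 col [159. 121.  86.] px [514 200]
0.59 ctr [470.7 184.9] yaw 14.9 LxW 64 27 ztop 31 col [228. 178. 123.] px [319 185]
0.58 ctr [551.3 -38.7] yaw 29.3 LxW 37 25 ztop 88 col [187.  144.5 105. ] px [111 203]
```

View pics/w7.png

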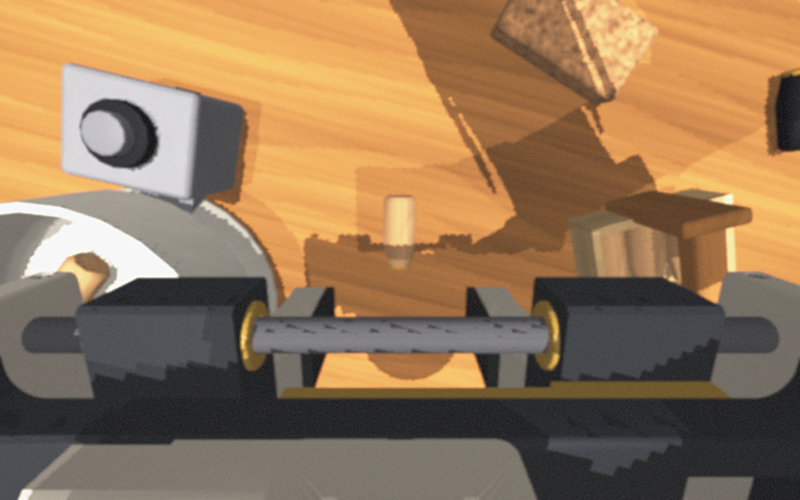

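{"fn": "send_rows", "kwargs": {"series": [[-0.3,1,0,-45,0,0,0],[-0.3,0,0,-45,0,0,0],[-0.3,0,0,-45,0,0,0],[-0.3,0,0,-35,0,0,0],[-0.3,0,0,-15,0,0,0],[-0.3,0,0,-5,0,0,0],[-0.3,0,0,0,0,0,0],[1,0,0,0,0,0,0],[1,0,0,0,0,0,0],[1,0,0,0,0,0,0],[1,0,0,0,0,0,0],[1,0,0,0,0,0,0]]}}

```text
time: 15.95
ee_pos: [465.8, 183.2, 70.8]
tcp_rot: [[-0.968, -0.251, 0.001], [-0.251, 0.968, 0.001], [-0.001, 0.0, -1.0]]
force: [-1.6, 0.4, 5.4]
grip_width: 27.7
```

{"fn": "send_rows", "kwargs": {"series": [[1,0,0,20,0,0,0],[1,0,0,45,0,0,0],[1,0,0,45,0,0,0],[1,0,0,45,0,0,0.1],[1,5,-12,35,0,0,0.1],[1,17.5,-35,0,0,0,0.105],[1,17.5,-35,0,0,0,0.105],[1,17.5,-35,0,0,0,0.105],[1,17.5,-35,0,0,0,0.105],[1,0,0,0,0,0,0],[1,0,0,-30,0,0,0],[1,0,0,-30,0,0,0],[1,0,0,0,0,0,0],[-0.2,0,0,0,0,0,0],[-0.2,0,0,0,0,0,0],[-0.2,0,0,0,0,0,0],[-0.2,0,0,35,0,0,0],[-0.2,0,0,35,0,0,0],[-0.2,0,0,35,0,0,0],[-0.2,0,0,0,0,0,0]]}}

```text
time: 17.95
ee_pos: [542.8, 31.4, 311.8]
tcp_rot: [[-0.641, -0.767, 0.01], [-0.767, 0.641, 0.003], [-0.009, -0.006, -1.0]]
force: [0.0, 0.2, 0.6]
grip_width: 52.6
```

Run:
```python
from h import *
st()
im,d=r.capture('wrist'); save('w8',im)
```

```text
t 17.95 p [542.8  31.4 311.8] F [0.  0.2 0.6] w 52.6
[[-0.641, -0.767, 0.01], [-0.767, 0.641, 0.003], [-0.009, -0.006, -1.0]] [ 0.42  0.12 -0.26  0.   -1.18 -1.12]
```

View pics/w8.png

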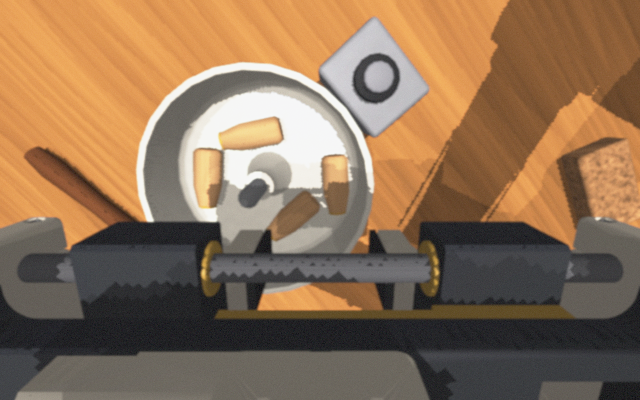

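{"fn": "send_rows", "kwargs": {"series": [[-0.3,6,-1,4,0,0,0.0875],[-0.3,6,-1,4,0,0,0.0875],[-0.3,6,-1,4,0,0,0.0875],[-0.3,6,-1,4,0,0,0.0875],[-0.3,6,-1,4,0,0,0.0875],[-0.3,5,-1,4,0,0,0.0875],[-0.3,5,-1,4,0,0,0.0875],[-0.3,5,-1,4,0,0,0.0875],[-0.3,0,0,0,0.138,0,0],[-0.3,0,0,0,0.138,0,0],[-0.3,0,0,0,0.138,0,0],[-0.3,0,0,0,0.138,0,0],[-0.3,0,0,0,0.138,0,0],[-0.3,0,0,0,0.138,0,0],[-0.3,0,0,0,0.138,0,0],[-0.3,0,0,0,0.138,0,0],[-0.3,0,0,0,0,0,0]]}}

```text
time: 19.7
ee_pos: [585.3, 20.9, 333.3]
tcp_rot: [[-0.006, -1.0, 0.0], [-0.445, 0.003, 0.896], [-0.895, 0.005, -0.445]]
force: [0.8, -0.7, -1.4]
grip_width: 56.7
```

Run:
```python
from h import *
st()
```

```text
t 19.7 p [585.3  20.9 333.3] F [ 0.8 -0.7 -1.4] w 56.7
[[-0.006, -1.0, 0.0], [-0.445, 0.003, 0.896], [-0.895, 0.005, -0.445]] [-0.27  0.39  0.13 -1.05 -1.68  0.35]
```

{"fn": "send_rows", "kwargs": {"series": [[-1,-4,12,0,-0.139,0,0],[-1,-4,16,0,-0.139,0,0],[-1,-4,18,0,-0.139,0,0],[-1,-4,18,0,-0.139,0,0],[-1,-4,18,0,-0.139,0,0],[-1,-4,18,0,-0.139,0,0],[-1,-4,18,0,-0.139,0,0],[-1,-4,18,0,-0.139,0,0],[-1,-8,28,-2,0,0,0.1373],[-1,-8,28,-2,0,0,0.1373],[-1,-8,28,-2,0,0,0.1373],[-1,-8,28,-2,0,0,0.1373],[-1,-8,28,-2,0,0,0.1373],[-1,-8,28,-2,0,0,0.1373],[-1,-8,28,-2,0,0,0.1373],[-1,-8,28,-2,0,0,0.1373],[-1,-8,28,-2,0,0,0.1373],[-1,-3,22,-2,0,0,0.1373]]}}

```text
time: 21.5
ee_pos: [477.6, 435.7, 319.0]
tcp_rot: [[0.983, -0.185, 0.012], [-0.185, -0.983, 0.001], [0.012, -0.003, -1.0]]
force: [-0.4, -0.5, 0.0]
grip_width: 87.5
```

{"fn": "send_rows", "kwargs": {"series": [[-1,0,0,0,0,0,0.1373],[-1,0,0,0,0,0,0.1373],[-1,0,0,0,0,0,0.1373],[-1,0,0,0,0,0,0.1373],[-1,0,0,0,0,0,0.1373],[-1,0,0,0,0,0,0],[-1,0,0,0,0,0,0]]}}

```text
time: 22.2
ee_pos: [478.3, 433.6, 318.3]
tcp_rot: [[0.883, 0.47, 0.009], [0.47, -0.883, 0.005], [0.011, -0.0, -1.0]]
force: [0.5, 0.6, -0.7]
grip_width: 87.7
```

Run:
```python
from h import *
st()
for n in ('wrist','top'):
    c=cam(n); im,d=r.capture(n); save('w9'+n,im)
    if n=='wrist': np.savez('w9.npz',im=im,d=d)
    for t in ('tray','tray_handle','tray_lip'):
        for o in r.pinpoint(t,n)[:1]: print(n,t,round(o['score'],2),np.round(o['xyz'],1),np.round(px(c,o['xyz'])).astype(int))
    W=world(c,d)
    m=(W[...,2]>92)&(W[...,2]<101)&(np.hypot(W[...,0]-480,W[...,1]-432)<170)
    P=W[m][:,:2]; print(m.sum())
    if m.sum()>20:
        q=P.mean(0); u,s,v=np.linalg.svd(P-q,full_matrices=False); t=(P-q)@v[0]; nn=(P-q)@v[1]
        print('bar',q,np.degrees(np.arctan2(v[0][1],v[0][0])),t.min(),t.max(),nn.min(),nn.max(), q+v[0]*t.min(),q+v[0]*t.max())
```

```text
t 22.2 p [478.3 433.6 318.3] F [ 0.5  0.6 -0.7] w 87.7
[[0.883, 0.47, 0.009], [0.47, -0.883, 0.005], [0.011, -0.0, -1.0]] [ 1.04  0.29 -0.03  0.01 -1.24  1.02]
wrist tray 0.68 [483.7 437.1   0.6] [319 168]
wrist tray_handle 0.57 [480.4 434.2  86. ] [320 183]
wrist tray_lip 0.61 [574.4 484.9  25.9] [320  84]
2437
bar [473.98671183 427.95740696] -150.54836111872683 -59.848993089381466 65.91681567729107 -11.03805149322009 10.988732754690691 [526.10148067 457.38448366] [416.58825893 395.54685014]
top tray 0.76 [481.6 435.2  -2.2] [228 218]
top tray_handle 0.82 [478.4 431.   87.5] [223 216]
top tray_lip 0.79 [577.1 484.4  24.4] [213 192]
173
bar [447.52704998 414.54754947] -148.80414737293344 -89.46963561800374 69.24464090535837 -20.072362929261118 23.389506994401494 [524.05953335 460.88969753] [388.29506259 378.68124266]
```

View pics/w9wrist.png

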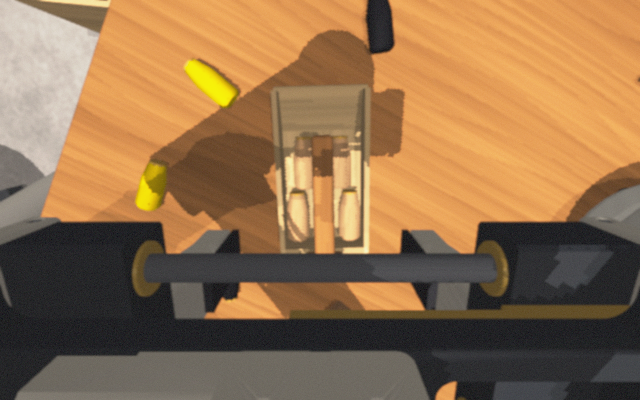

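View pics/w9top.png

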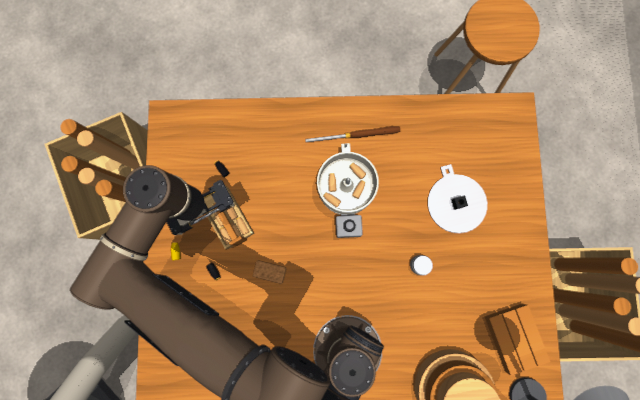

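{"fn": "send_rows", "kwargs": {"series": [[-1,-5,-4.5,-40,-0.004,0.01,0.025],[-1,-4.7,-4.2,-40,0,0,0],[-1,0,0,-40,0,0,0],[-1,0,0,-40,0,0,0],[-0.6,0,0,-20,0,0,0],[-0.4,0,0,-6,0,0,0],[0,0,0,0,0,0,0],[1,0,0,0,0,0,0],[1,0,0,0,0,0,0],[1,0,0,0,0,0,0],[1,0,0,0,0,0,0],[1,0,0,0,0,0,0]]}}

```text
time: 23.8
ee_pos: [468.9, 424.3, 131.7]
tcp_rot: [[0.869, 0.494, -0.003], [0.494, -0.869, 0.0], [-0.002, -0.002, -1.0]]
force: [-0.1, 0.7, -0.9]
grip_width: 29.1
```

{"fn": "send_rows", "kwargs": {"series": [[1,0,0,8,0,0,0],[1,0,0,15,0,0,0],[1,0,0,25,0,0,0],[1,0,0,30,0,0,0],[1,0,0,0,0,0,0]]}}

```text
time: 24.3
ee_pos: [470.1, 425.6, 213.6]
tcp_rot: [[0.869, 0.495, 0.001], [0.495, -0.869, 0.005], [0.004, -0.004, -1.0]]
force: [2.0, -0.6, -4.0]
grip_width: 21.5
```

Run:
```python
from h import *
st()
im,d=r.capture('wrist'); save('w10',im)
im,d=r.capture('scene'); save('s10',im,(280,120,580,320),2.6)
```

```text
t 24.3 p [470.1 425.6 213.6] F [ 2.  -0.6 -4. ] w 21.5
[[0.869, 0.495, 0.001], [0.495, -0.869, 0.005], [0.004, -0.004, -1.0]] [ 1.04  0.35 -0.19 -0.   -1.03  1.05]
```

View pics/w10.png

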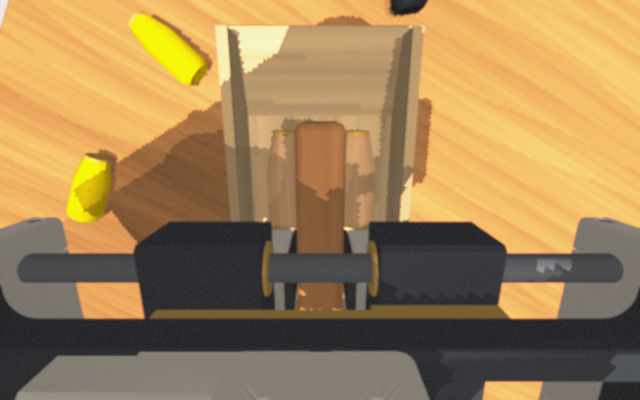

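View pics/s10.png

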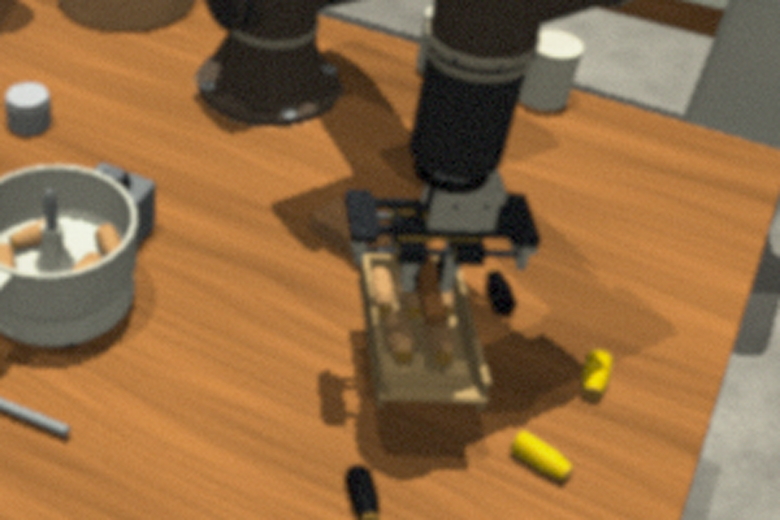

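{"fn": "send_rows", "kwargs": {"series": [[1,0,0,10,0,0,-0.05],[1,0,0,15,0,0,-0.1],[1,0,0,20,0,0,-0.11],[1,0,0,20,0,0,-0.11],[1,0,0,20,0,0,-0.11],[1,4,-5,15,0,0,-0.11],[1,8,-10,0,0,0,-0.11],[1,8,-15,0,0,0,-0.11],[1,8,-18,0,0,0,-0.11],[1,8,-18,0,0,0,-0.11],[1,8,-18,0,0,0,-0.11],[1,8,-18,0,0,0,-0.11],[1,8,-18,0,0,0,-0.11],[1,8,-18,0,0,0,-0.11],[1,8,-18,0,0,0,-0.11],[1,8,-18,0,0,0,-0.11],[1,8,-18,0,0,0,-0.11],[1,8,-18,0,0,0,-0.11],[1,8,-15,0,0,0,-0.11],[1,8,-8,0,0,0,-0.057]]}}

```text
time: 26.4
ee_pos: [584.2, 189.6, 307.0]
tcp_rot: [[0.005, -1.0, -0.002], [-1.0, -0.005, 0.001], [-0.001, 0.002, -1.0]]
force: [0.1, 0.5, -4.5]
grip_width: 22.0
```

Run:
```python
from h import *
st()
im,d=r.capture('scene'); save('s11',im,(200,80,500,280),2.6)
im,d=r.capture('wrist'); save('w11',im)
```

```text
t 26.4 p [584.2 189.6 307. ] F [ 0.1  0.5 -4.5] w 22.0
[[0.005, -1.0, -0.002], [-1.0, -0.005, 0.001], [-0.001, 0.002, -1.0]] [ 0.63  0.25 -0.1  -0.   -1.22 -0.62]
```

View pics/s11.png

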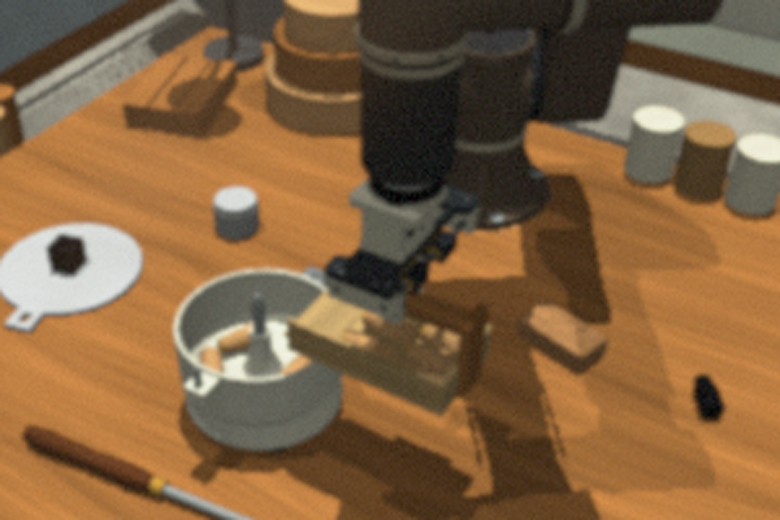

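View pics/w11.png

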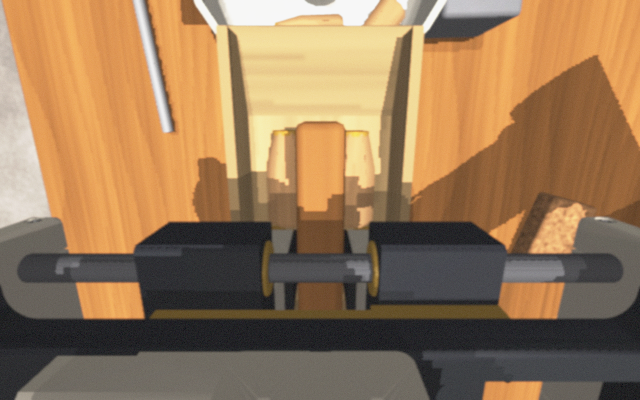

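{"fn": "send_rows", "kwargs": {"series": [[1,1,-12,0,0.1,0,0],[1,1,-17,0,0.125,0,0],[1,0,-20,0,0.1241,0,0],[1,0,-12.8,2.4,0.0873,0,0],[1,0,-12.8,2.3,0.0873,0,0],[1,0,-9.1,0.1,0.0582,0,0],[1,0,-9.1,0.1,0.0582,0,0],[1,0,-9.2,0.1,0.0582,0,0],[1,0,-7,-0.1,0.0436,0,0],[1,0,-7,-0.1,0.0436,0,0],[1,0,-7,-0.1,0.0436,0,0],[1,0,-7,-0.1,0.0436,0,0],[1,0,-7,-0.8,0.0436,0,0],[1,0,-7,-0.8,0.0436,0,0],[1,0,-7,-0.8,0.0436,0,0],[1,0,-7,-0.8,0.0436,0,0],[1,0,0,0,0,0,0],[1,0,0,0,0,0,0],[1,0,0,0,0,0,0]]}}

```text
time: 28.4
ee_pos: [586.9, 33.7, 310.6]
tcp_rot: [[0.011, -1.0, 0.001], [-0.499, -0.005, 0.867], [-0.867, -0.01, -0.499]]
force: [0.0, -1.4, -2.8]
grip_width: 21.5
```

Run:
```python
from h import *
st()
im,d=r.capture('scene'); save('s12',im,(200,80,500,280),2.6)
im,d=r.capture('wrist'); save('w12',im)
```

```text
t 28.4 p [586.9  33.7 310.6] F [ 0.  -1.4 -2.8] w 21.5
[[0.011, -1.0, 0.001], [-0.499, -0.005, 0.867], [-0.867, -0.01, -0.499]] [-0.22  0.39  0.09 -1.01 -1.61  0.37]
```

View pics/s12.png

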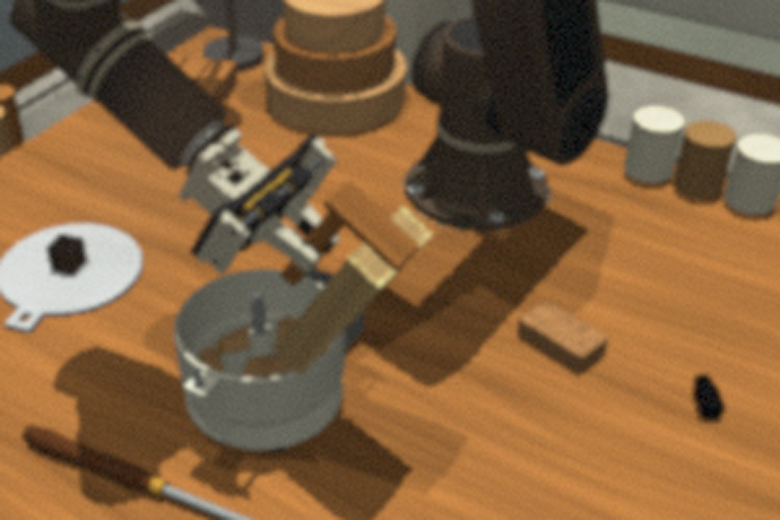

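View pics/w12.png

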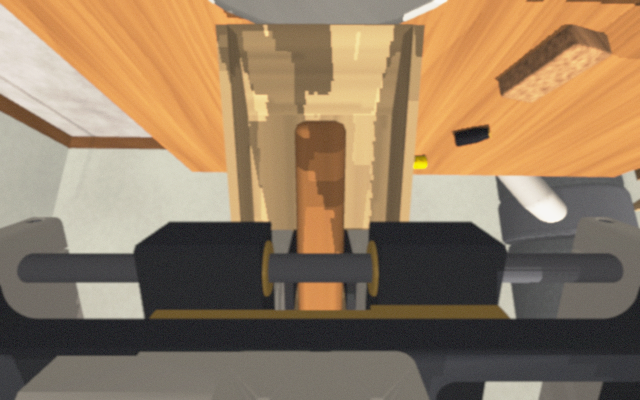

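{"fn": "send_rows", "kwargs": {"series": [[1,0,-13,-3,0.0873,0,0],[1,0,-13,-4,0.0873,0,0],[1,0,0,0,0,0,0],[1,0,0,0,0,0,0],[1,0,0,0,0,0,0],[1,0,0,0,0,0,0]]}}

```text
time: 29.1
ee_pos: [587.0, 8.0, 304.7]
tcp_rot: [[0.013, -1.0, 0.001], [-0.341, -0.004, 0.94], [-0.94, -0.012, -0.341]]
force: [0.3, -0.2, -2.5]
grip_width: 22.5
```

Run:
```python
from h import *
st()
im,d=r.capture('wrist'); save('w13',im)
im,d=r.capture('scene'); save('s13',im,(200,80,500,280),2.6)
```

```text
t 29.1 p [587.    8.  304.7] F [ 0.3 -0.2 -2.5] w 22.5
[[0.013, -1.0, 0.001], [-0.341, -0.004, 0.94], [-0.94, -0.012, -0.341]] [-0.33  0.47  0.12 -1.13 -1.73  0.46]
```

View pics/s13.png

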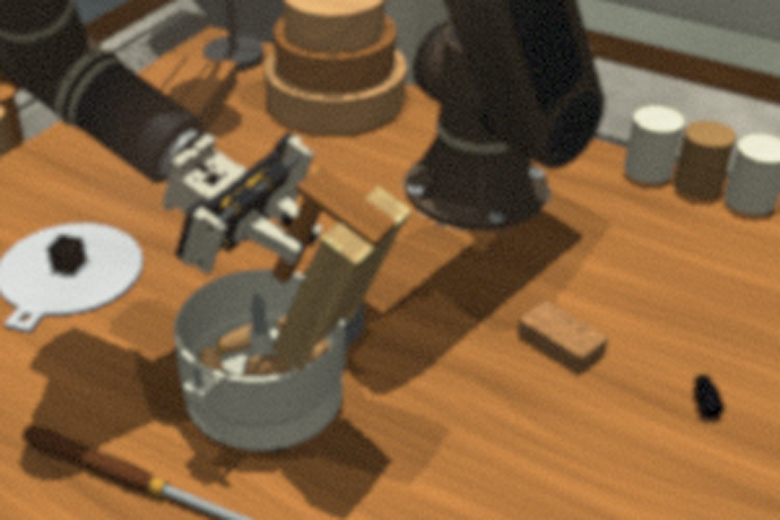

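{"fn": "send_rows", "kwargs": {"series": [[1,0,13,4,-0.1018,0,0],[1,0,13,4,-0.1018,0,0],[1,0,14,3,-0.1018,0,0],[1,0,15,3,-0.1018,0,0],[1,0,15,2,-0.1018,0,0],[1,0,15,2,-0.1018,0,0],[1,0,16,2,-0.1018,0,0],[1,0,16,2,-0.1018,0,0],[1,0,16,2,-0.1018,0,0],[1,0,16,0,-0.1018,0,0],[1,0,20,0,-0.1018,0,0],[1,0,20,0,-0.1018,0,0],[1,-9,31,0,0,0,0],[1,-9,31,0,0,0,0],[1,-9,31,0,0,0,0],[1,0,0,0,0,0,0],[1,0,0,0,0,0,0]]}}

```text
time: 30.9
ee_pos: [558.8, 290.3, 327.6]
tcp_rot: [[0.012, -1.0, 0.0], [-1.0, -0.012, 0.003], [-0.003, -0.0, -1.0]]
force: [-0.7, 0.1, -3.6]
grip_width: 21.6
```

Run:
```python
from h import *
st()
im,d=r.capture('wrist'); save('w14',im)
im,d=r.capture('top'); save('t14',im,(120,90,520,330),2)
```

```text
t 30.9 p [558.8 290.3 327.6] F [-0.7  0.1 -3.6] w 21.6
[[0.012, -1.0, 0.0], [-1.0, -0.012, 0.003], [-0.003, -0.0, -1.0]] [ 0.79  0.26 -0.04 -0.   -1.26 -0.77]
```

View pics/t14.png

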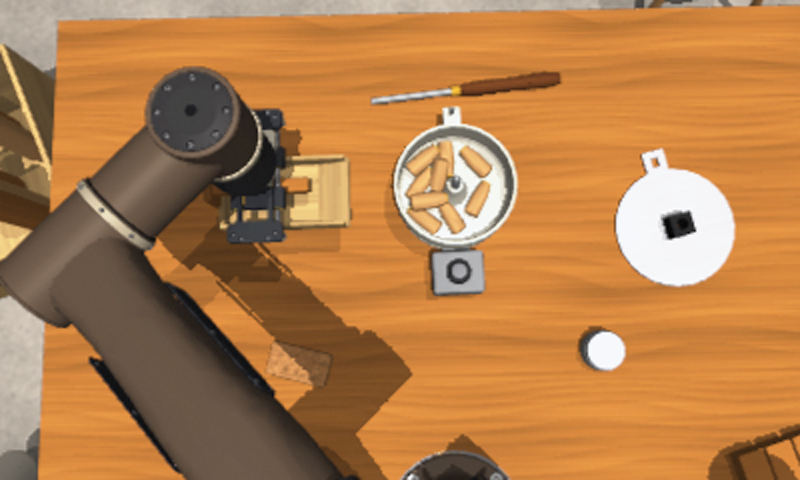

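View pics/w14.png

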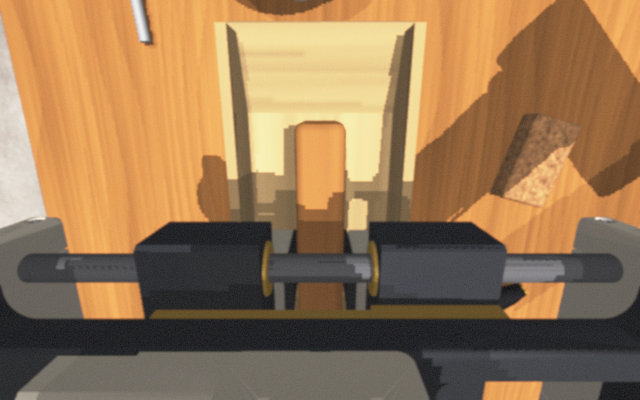

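{"fn": "send_rows", "kwargs": {"series": [[1,0,0,-30,0,0,0],[1,0,0,-40,0,0,0],[1,0,0,-40,0,0,0],[1,0,0,-40,0,0,0],[1,0,0,-25,0,0,0],[1,0,0,-12,0,0,0],[1,0,0,-4,0,0,0],[1,0,0,0,0,0,0]]}}

```text
time: 31.8
ee_pos: [560.4, 288.7, 137.7]
tcp_rot: [[0.01, -1.0, 0.002], [-1.0, -0.01, 0.003], [-0.003, -0.002, -1.0]]
force: [0.1, 0.4, -2.6]
grip_width: 21.5
```

{"fn": "send_rows", "kwargs": {"series": [[1,0,0,-2,0,0,0],[1,0,0,-2,0,0,0],[1,0,0,0,0,0,0]]}}

```text
time: 32.1
ee_pos: [561.0, 289.2, 137.0]
tcp_rot: [[0.011, -1.0, 0.005], [-1.0, -0.011, 0.004], [-0.004, -0.005, -1.0]]
force: [-7.6, -4.8, 21.3]
grip_width: 21.6
```

{"fn": "send_rows", "kwargs": {"series": [[1,0,0,2.5,0,0,0],[0,0,0,0,0,0,0],[-0.5,0,0,0,0,0,0],[-0.6,0,0,0,0,0,0],[-0.8,0,0,0,0,0,0],[-0.8,0,0,20,0,0,0],[-0.8,0,0,40,0,0,0],[-0.8,0,0,45,0,0,0],[-0.8,0,0,45,0,0,0],[-0.8,0,0,45,0,0,0],[-0.8,0,0,0,0,0,0]]}}

```text
time: 33.2
ee_pos: [562.1, 290.3, 337.6]
tcp_rot: [[0.011, -1.0, 0.011], [-1.0, -0.011, 0.009], [-0.009, -0.011, -1.0]]
force: [0.6, 0.6, 0.0]
grip_width: 79.0
```

Run:
```python
from h import *
st()
c=cam('wrist'); im,d=r.capture('wrist'); save('w15',im)
W=world(c,d)
for t in ('tray','tray_lip'):
    for o in r.pinpoint(t,'wrist')[:1]: print(t,o['score'],o['xyz'])
im,d=r.capture('scene'); save('s15',im,(200,80,520,300),2.4)
```

```text
t 33.2 p [562.1 290.3 337.6] F [0.6 0.6 0. ] w 79.0
[[0.011, -1.0, 0.011], [-1.0, -0.011, 0.009], [-0.009, -0.011, -1.0]] [ 0.79  0.26 -0.03  0.   -1.27 -0.77]
tray 0.89 [559.4, 277.4, -0.0]
tray_lip 0.89 [563.9, 168.3, 24.9]
```

View pics/s15.png

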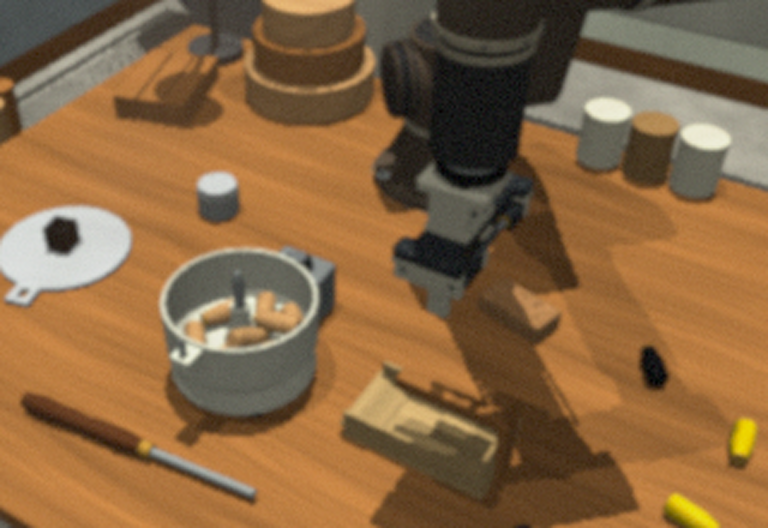

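{"fn": "send_rows", "kwargs": {"series": [[-0.5,2,-24,0,-0.009,0.011,0.131],[-0.5,2,-25,0,0,0,0.131],[-0.5,2,-25,0,0,0,0.131],[-0.5,2,-25,0,0,0,0.131],[-0.5,2,-25,0,0,0,0.131],[-0.5,2,-25,0,0,0,0.131],[-0.5,2,-25,0,0,0,0.131],[-0.5,2,-25,0,0,0,0.131],[-0.5,2,-25,0,0,0,0.131],[-0.5,2,-25,0,0,0,0.131],[-0.5,2,-25,0,0,0,0.131],[-0.5,4,-25,0,0,0,0.131],[-0.5,0,0,0,0,0,0],[-0.5,0,0,0,0,0,0],[-0.5,0,0,0,0,0,0]]}}

```text
time: 34.9
ee_pos: [585.7, -9.4, 329.1]
tcp_rot: [[1.0, 0.01, 0.004], [0.01, -1.0, -0.011], [0.004, 0.011, -1.0]]
force: [-0.2, 0.6, 0.2]
grip_width: 65.7
```

Run:
```python
from h import *
st()
c=cam('wrist'); im,d=r.capture('wrist'); save('w16',im,scale=1.25); np.savez('w16.npz',im=im,d=d)
W=world(c,d)
for t in ('machine','shaft_tip','pin_tip','start_top'):
    for o in r.pinpoint(t,'wrist')[:1]: print(t,round(o['score'],2),np.round(o['xyz'],1),px(c,o['xyz']))
v,u=np.mgrid[0:400,0:640]
# rim top ring
m=(W[...,2]>128)&(W[...,2]<140)&(np.hypot(W[...,0]-588,W[...,1]+8)>95)&(np.hypot(W[...,0]-588,W[...,1]+8)<110)&(v<235)
P=W[m]; A=np.c_[2*P[:,:2],np.ones(len(P))]; b=(P[:,:2]**2).sum(1); s=np.linalg.lstsq(A,b,rcond=None)[0]
print('rim',m.sum(),s[:2],np.sqrt(s[2]+s[0]**2+s[1]**2),P[:,2].mean())
m=(W[...,2]>160)&(np.hypot(W[...,0]-588,W[...,1]+8)<25); print('shaft',m.sum(),np.nanmean(W[m],0),np.nanmax(W[m][:,2]) if m.any() else 0)
m=(W[...,2]>150)&(W[...,2]<165)&(np.hypot(W[...,0]-712,W[...,1]+5)<15); print('pin',m.sum(),W[m].mean(0),W[m].min(0),W[m].max(0))
m=(W[...,2]>97)&(W[...,2]<106)&(np.hypot(W[...,0]-436,W[...,1]+10)<16); print('btn',m.sum(),W[m].mean(0))
```

```text
t 34.9 p [585.7  -9.4 329.1] F [-0.2  0.6  0.2] w 65.7
[[1.0, 0.01, 0.004], [0.01, -1.0, -0.011], [0.004, 0.011, -1.0]] [ 0.32  0.19 -0.14  0.01 -1.24  1.25]
machine 0.88 [ 5.873e+02 -9.200e+00 -3.000e-01] [317.05417385 168.26884889]
shaft_tip 0.71 [584.7 -13.5 180.6] [322.92736026 206.31374352]
pin_tip 0.97 [713.   -6.9 155.6] [315.98855139  40.29799077]
start_top 0.87 [440.9 -13.5 100.5] [319.90070565 305.1085883 ]
rim 3764 [587.86699716  -9.18939783] 101.29037518736219 134.17459284903455
shaft 8747 [610.00187492  -7.83318843 363.55678901] 381.92185730928634
pin 130 [710.93767335  -5.74283448 155.21572528] [706.46992871 -10.13748236 150.69582603] [716.12443701  -1.31882687 160.34523376]
btn 230 [444.30190177 -11.65212617 103.29181738]
```

View pics/w16.png

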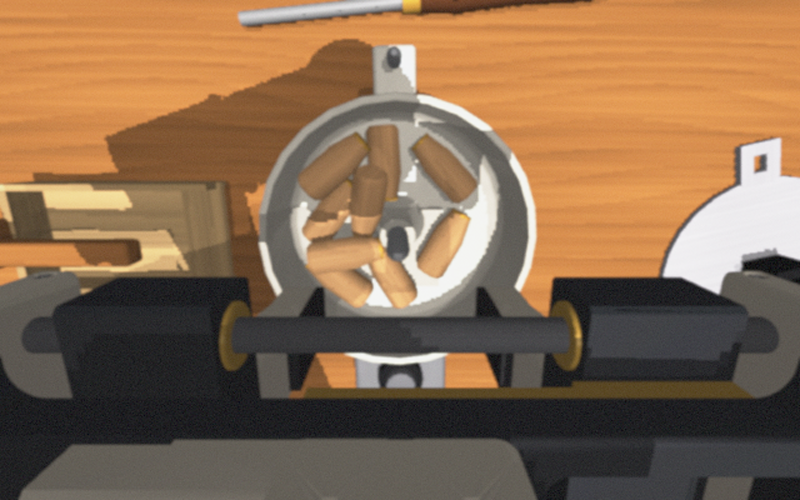

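Run:
```python
from h import *
z=np.load('w16.npz'); im=z['im'].copy(); d=z['d']; c=cam('wrist'); W=world(c,d)
m=(np.hypot(W[...,0]-588,W[...,1]+9)<95)&(W[...,2]<200)
print('z max in bowl away from shaft',np.nanpercentile(W[m&(np.hypot(W[...,0]-588,W[...,1]+9)>25)][:,2],[90,99,99.9]))
O=np.array([587.9,-9.2,0])
pt={'tip':px(c,O+[0,0,177]),'base':px(c,O+[0,0,120]),'pin':px(c,O+[126,2.7,158]),'pinb':px(c,O+[126,2.7,131])}
print(pt)
for k,p in pt.items(): cv2.circle(im,tuple(np.round(p).astype(int)),1,(255,0,0),-1)
save('w16z',im,(200,30,440,270),3)
```

```text
z max in bowl away from shaft [102.21174715 111.70164602 114.64995504]
{'tip': array([317.89840986, 201.51230247]), 'base': array([317.6103388 , 186.78627264]), 'pin': array([316.10936736,  39.21798482]), 'pinb': array([316.12598108,  46.97601296])}
```

View pics/w16z.png

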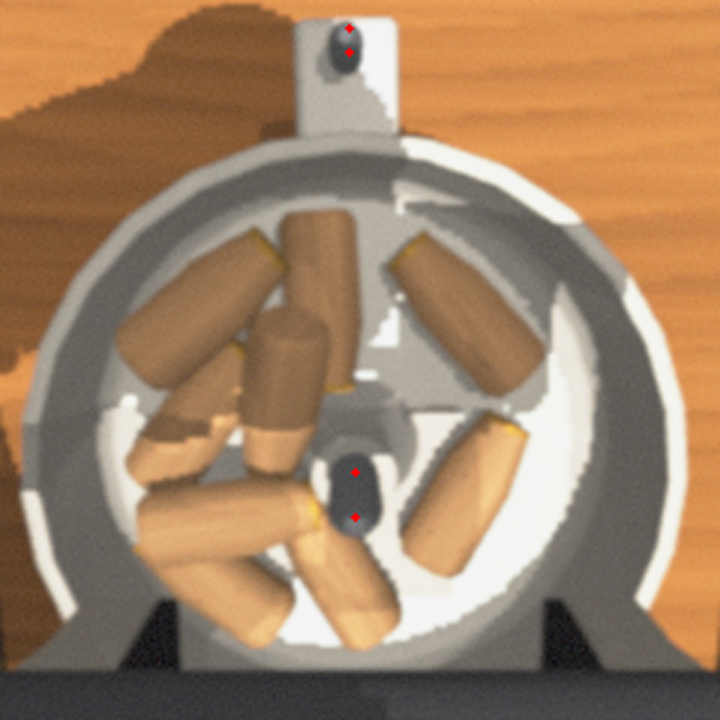

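{"fn": "send_rows", "kwargs": {"series": [[-1,-5,-30,0,0.01,-0.004,0.02],[-1,-7,-42,-8,0,0,0.022],[-1,-7,-42,-8,0,0,0.022],[-1,-7,-42,-8,0,0,0.022],[-1,-7,-42,-8,0,0,0.022],[-1,-7,-42,-8,0,0,0.022],[-1,-7,-42,-8,0,0,0.022],[-1,-7,-42,-8,0,0,0.022],[-1,-7,-42,-8,0,0,0.022],[-1,-7,-42,-8,0,0,0.022],[-1,0,0,0,0,0,0],[-1,0,0,0,0,0,0],[-1,0,0,0,0,0,0]]}}

```text
time: 36.45
ee_pos: [518.2, -417.2, 258.2]
tcp_rot: [[0.974, 0.228, 0.01], [0.228, -0.974, 0.002], [0.01, 0.001, -1.0]]
force: [0.2, 0.8, 0.5]
grip_width: 87.6
```

Run:
```python
from h import *
st()
for n in ('wrist','top'):
    c=cam(n); im,d=r.capture(n); save('w17'+n,im,scale=1.25); 
    if n=='wrist': np.savez('w17.npz',im=im,d=d)
    W=world(c,d)
    for t in ('lid','lid_ear'):
        for o in r.pinpoint(t,n)[:1]: print(n,t,round(o['score'],2),np.round(o['xyz'],1),px(c,o['xyz']))
    m=(W[...,2]>45)&(W[...,2]<56)&(np.hypot(W[...,0]-515,W[...,1]+415)<60)
    P=W[m][:,:2].astype(np.float32); print(n,'boss',m.sum(),cv2.minAreaRect(P),W[m][:,2].mean())
handles('top',tag='t17')
```

```text
t 36.45 p [ 518.2 -417.2  258.2] F [0.2 0.8 0.5] w 87.6
[[0.974, 0.228, 0.01], [0.228, -0.974, 0.002], [0.01, 0.001, -1.0]] [-0.39  0.36 -0.06 -0.01 -1.14  2.19]
wrist lid 0.72 [ 517.  -419.8   -1.8] [321.47946832 181.79719096]
wrist lid_ear 0.58 [ 640.3 -392.4    9.3] [323.16480138  62.93473218]
wrist boss 1323 ((519.5215454101562, -421.4327697753906), (40.48268127441406, 40.01984405517578), 13.054459571838379) 50.24948550547569
top lid 0.82 [ 5.162e+02 -4.210e+02  4.000e-01] [456.86796171 204.09585665]
top lid_ear 0.25 [584.9  -8.5   1.8] [345.79431511 188.0679409 ]
top boss 0 ((0.0, 0.0), (0.0, 0.0), 0.0) nan
0.67 ctr [570.2 -51.2] yaw 152.4 LxW 66 26 ztop 93 col [235. 181. 116.] px [358 191]
0.66 ctr [562.6  38. ] yaw 97.7 LxW 59 24 ztop 115 col [238.  185.5 116. ] px [334 194]
0.64 ctr [534.1  47.8] yaw 60.3 LxW 65 33 ztop 97 col [227. 178. 117.] px [331 201]
0.64 ctr [671.7 460.6] yaw 36.8 LxW 74 30 ztop 35 col [28. 27. 28.] px [221 167]
0.55 ctr [609.4  19.9] yaw 165.8 LxW 58 28 ztop 118 col [225. 169. 106.] px [338 181]
0.49 ctr [641.7  47.1] yaw 132.9 LxW 70 40 ztop 113 col [228.5 177.5 116. ] px [331 173]
0.46 ctr [595.5  53.1] yaw 135.2 LxW 56 27 ztop 93 col [239.5 190.5 121. ] px [329 185]
0.44 ctr [535.9  -3.9] yaw 31.3 LxW 55 32 ztop 95 col [231. 178. 118.] px [345 201]
0.44 ctr [286.3 483.3] yaw 31.8 LxW 64 34 ztop 37 col [29. 29. 31.] px [213 271]
0.43 ctr [641.5   2.3] yaw 12.5 LxW 65 27 ztop 106 col [234. 184. 117.] px [343 173]<stdin>:10: RuntimeWarning: Mean of empty slice.
  ret = ret.dtype.type(ret / rcount)
```

View pics/w17wrist.png

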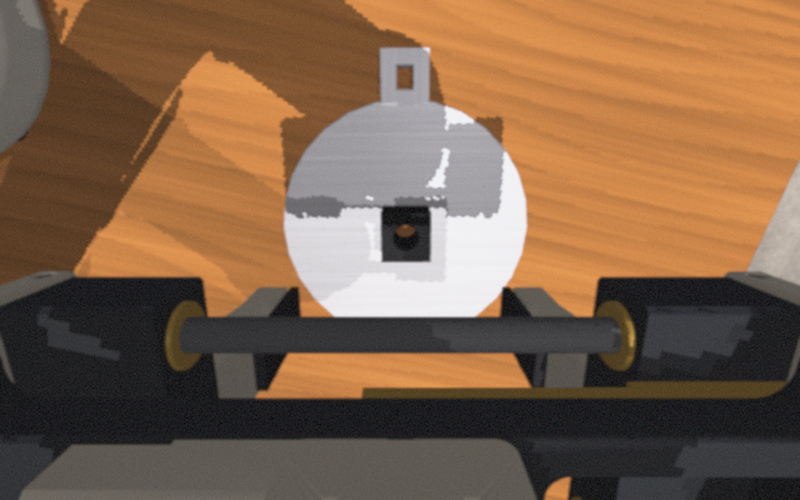

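View pics/t17.png

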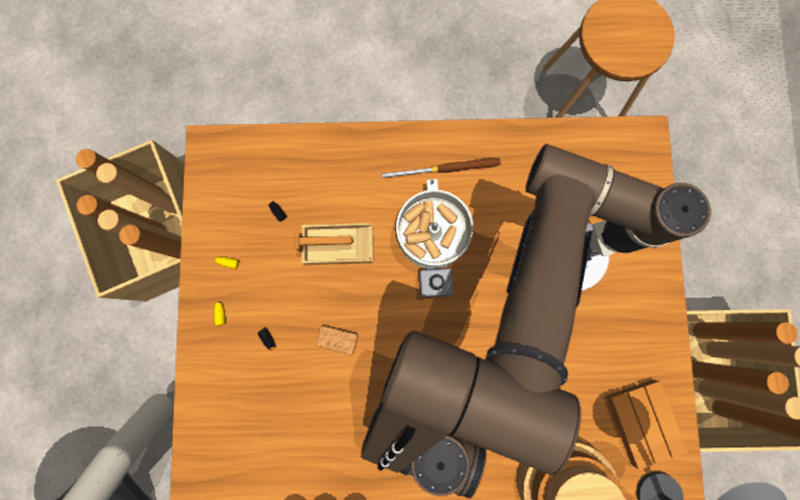

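{"fn": "send_rows", "kwargs": {"series": [[-0.7,1.3,-4.2,-35,-0.002,0.01,0],[-0.7,0,0,-40,0,0,0],[-0.7,0,0,-40,0,0,0],[-0.7,0,0,-35,0,0,0],[-0.7,0,0,-18,0,0,0],[-0.7,0,0,-6,0,0,0],[-0.7,0,0,0,0,0,0],[-0.7,0,0,0,0,0,0]]}}

```text
time: 37.65
ee_pos: [520.0, -422.4, 85.4]
tcp_rot: [[0.974, 0.228, 0.001], [0.228, -0.974, -0.001], [0.001, 0.001, -1.0]]
force: [1.0, -1.2, 0.8]
grip_width: 74.4
```

{"fn": "send_rows", "kwargs": {"series": [[-0.7,-0.5,0.8,-6,0,0,0],[-0.7,0,0,0,0,0,0],[1,0,0,0,0,0,0],[1,0,0,0,0,0,0],[1,0,0,0,0,0,0],[1,0,0,0,0,0,0],[1,0,0,0,0,0,0],[1,0,0,0,0,0,0]]}}

```text
time: 38.45
ee_pos: [518.8, -421.3, 78.1]
tcp_rot: [[0.974, 0.228, -0.001], [0.228, -0.974, -0.0], [-0.001, 0.0, -1.0]]
force: [0.2, -0.8, 0.6]
grip_width: 39.8
```

{"fn": "send_rows", "kwargs": {"series": [[1,0,0,5,0,0,0],[1,0,0,15,0,0,0],[1,0,0,35,0,0,0],[1,0,0,45,0,0,0],[1,0,0,45,0,0,0],[1,0,0,45,0,0,0],[1,0,0,0,0,0,0],[1,0,0,0,0,0,0]]}}

```text
time: 39.25
ee_pos: [518.7, -421.0, 270.0]
tcp_rot: [[0.974, 0.227, 0.002], [0.227, -0.974, -0.001], [0.002, 0.001, -1.0]]
force: [0.2, 0.7, -6.0]
grip_width: 39.2
```

Run:
```python
from h import *
s=st()
n='wrist'; c=cam(n); im,d=r.capture(n); save('w18',im,scale=1.25); np.savez('w18.npz',im=im,d=d)
W=world(c,d); R=np.array(s['tcp_rot']).reshape(3,3); T=(W-np.array(s['ee_pos']))@R
m=np.isfinite(T[...,2])&(T[...,2]>15)&(T[...,2]<34)&(np.abs(T[...,0])<30)&(np.abs(T[...,1])<22)
print('boss top tool frame',m.sum(),cv2.minAreaRect(T[m][:,:2].astype(np.float32)),np.median(T[m][:,2]))
v,u=np.mgrid[0:400,0:640]
m=np.isfinite(T[...,2])&(T[...,2]>60)&(T[...,2]<82)&(np.hypot(T[...,0],T[...,1])<165)&(T[...,0]>20)
P=T[m]; A=np.c_[P[:,:2],np.ones(len(P))]; print('plane',m.sum(),np.linalg.lstsq(A,P[:,2],rcond=None)[0])
e=m&(T[...,0]>108); print('ear y',e.sum(), T[e][:,1].min() if e.any() else 0,T[e][:,1].max() if e.any() else 0, T[e][:,0].max() if e.any() else 0)
```

```text
t 39.25 p [ 518.7 -421.   270. ] F [ 0.2  0.7 -6. ] w 39.2
[[0.974, 0.227, 0.002], [0.227, -0.974, -0.001], [0.002, 0.001, -1.0]] [-0.39  0.36 -0.04 -0.   -1.17  2.19]
boss top tool frame 4637 ((2.8715667724609375, -0.05681419372558594), (43.93663787841797, 36.31944274902344), 89.63785552978516) 27.9280884639919
plane 57671 [ 8.95576389e-04 -8.65485417e-04  6.96540545e+01]
ear y 2388 -20.864070177885445 19.180621328551315 121.74541937353166
```

View pics/w18.png

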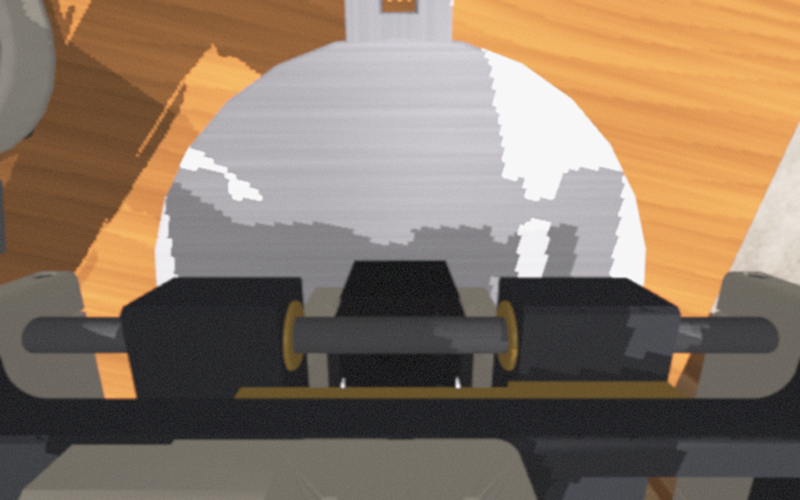

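Run:
```python
from h import *
z=np.load('w18.npz'); im=z['im']; d=z['d']; s=r.sense(); c=cam('wrist')
W=world(c,d); R=np.array(s['tcp_rot']).reshape(3,3); T=(W-np.array(s['ee_pos']))@R
v,u=np.mgrid[0:400,0:640]
m=(np.isfinite(T[...,2])&(abs(T[...,2]-69.6)<6)&(v<222)).astype(np.uint8)
cs,_=cv2.findContours(m,cv2.RETR_EXTERNAL,cv2.CHAIN_APPROX_NONE); k=max(cs,key=len)[:,0]
P=T[k[:,1],k[:,0]][:,:2]
ok=(k[:,1]<219)&(k[:,1]>1)&(np.abs(P[:,1])>25)
P=P[ok]
for _ in range(4):
    A=np.c_[2*P,np.ones(len(P))]; x=np.linalg.lstsq(A,(P**2).sum(1),rcond=None)[0]; rr=np.sqrt(x[2]+x[0]**2+x[1]**2)
    res=np.hypot(*(P-x[:2]).T)-rr; P=P[abs(res)<2.5*res.std()+.3]
print('circle tool frame',x[:2],rr,res.std(),len(P))
# fixed radius
from scipy.optimize import least_squares
f=least_squares(lambda q:np.hypot(P[:,0]-q[0],P[:,1]-q[1])-109.6,[0,0]); print(f.x)
# ear edges
e=np.isfinite(T[...,2])&(abs(T[...,2]-69.6)<6)&(T[...,0]>112)
for row in range(2,30,6):
    q=T[row][e[row]]; print(row,q[:,0].mean(),q[:,1].min(),q[:,1].max())
# rim measurement, image w16, same method for machine used R from later - fine
```

```text
circle tool frame [ 0.64651783 -0.28044966] 108.71061084855951 0.3802558940555214 447
[-0.55983736 -0.27836592]
2 120.15009384608717 -20.479390307095045 19.179881953193384
8 117.64852333150024 -20.586955163827945 19.082495318205737
14 115.15921849918784 -20.7583118997314 18.70713663930438
20 112.6111984896305 -20.748283188613506 18.861599290267037<stdin>:20: RuntimeWarning: Mean of empty slice.
  ret = ret.dtype.type(ret / rcount)
Traceback (most recent call last):
ValueError: zero-size array to reduction operation minimum which has no identity
```

{"fn": "send_rows", "kwargs": {"series": [[1,3,15,5,0,0,-0.01],[1,6,35,10,0,0,-0.02],[1,6.7,40,0,0,0,-0.02],[1,6.7,40,0,0,0,-0.02],[1,6.7,40,0,0,0,-0.02],[1,6.7,40,0,0,0,-0.02],[1,6.7,40,0,0,0,-0.02],[1,6.7,40,0,0,0,-0.02],[1,6.7,40,0,0,0,-0.02],[1,6.7,40,0,0,0,-0.02],[1,6.7,30,0,0,0,-0.02],[1,0,11.5,0,0,0,0],[1,0,0,0,0,0,0],[1,0,0,0,0,0,0],[1,0,0,0,0,0,0]]}}

```text
time: 40.8
ee_pos: [587.5, -10.7, 282.3]
tcp_rot: [[1.0, 0.019, -0.002], [0.019, -1.0, -0.001], [-0.002, 0.001, -1.0]]
force: [0.6, -0.3, -4.1]
grip_width: 40.0
```

Run:
```python
from h import *
s=st()
print(np.degrees(np.arctan2(s['tcp_rot'][1][0],s['tcp_rot'][0][0])))
n='wrist'; c=cam(n); im,d=r.capture(n); save('w19',im,scale=1.25); np.savez('w19.npz',im=im,d=d)
im,d=r.capture('scene'); save('s19',im,(200,80,500,280),2.6)
```

```text
t 40.8 p [587.5 -10.7 282.3] F [ 0.6 -0.3 -4.1] w 40.0
[[1.0, 0.019, -0.002], [0.019, -1.0, -0.001], [-0.002, 0.001, -1.0]] [ 0.31  0.22 -0.2  -0.   -1.15  1.28]
1.0797599676744662
```

View pics/w19.png

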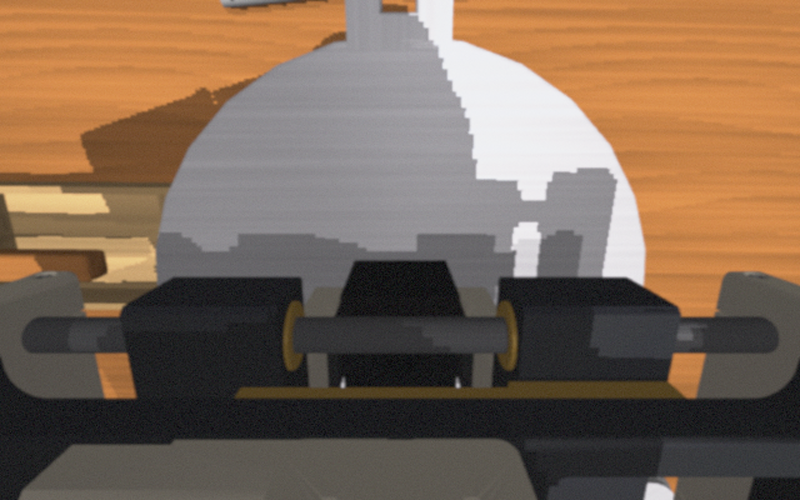

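View pics/s19.png

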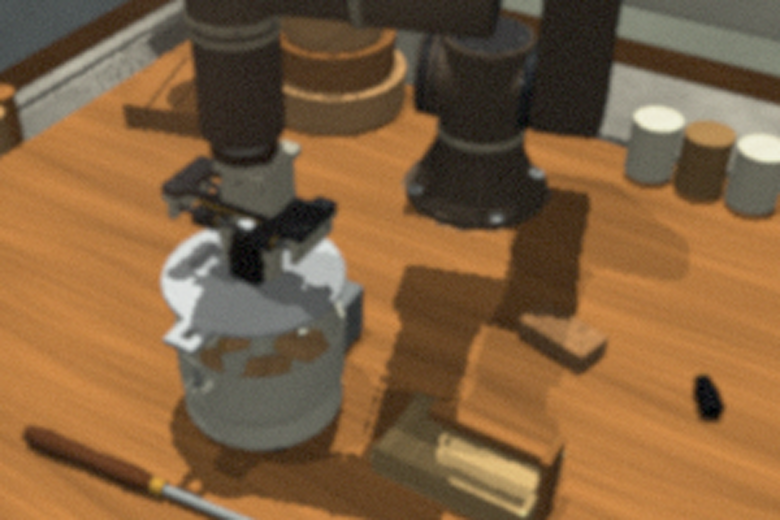

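{"fn": "send_rows", "kwargs": {"series": [[1,0.4,1.2,-12,0,0,0.002],[1,0,0,-8,0,0,0],[1,0,0,-5,0,0,0],[1,0,0,-4,0,0,0],[1,0,0,-4,0,0,0],[1,0,0,-4,0,0,0],[1,0,0,0,0,0,0]]}}

```text
time: 41.6
ee_pos: [588.1, -8.5, 245.4]
tcp_rot: [[1.0, 0.022, -0.002], [0.022, -1.0, -0.0], [-0.002, 0.0, -1.0]]
force: [-0.8, 0.6, -5.0]
grip_width: 39.9
```

{"fn": "send_rows", "kwargs": {"series": [[1,0,-0.5,-3,0,0,0],[1,0,0,-3,0,0,0],[1,0,0,0,0,0,0]]}}

```text
time: 41.9
ee_pos: [587.3, -9.3, 239.4]
tcp_rot: [[1.0, 0.021, -0.003], [0.021, -1.0, -0.0], [-0.003, 0.0, -1.0]]
force: [-3.9, -0.6, -4.4]
grip_width: 40.1
```

{"fn": "send_rows", "kwargs": {"series": [[1,0,0,-3,0,0,0],[1,0,0,-3,0,0,0],[1,0,0,0,0,0,0]]}}

```text
time: 42.2
ee_pos: [587.2, -9.3, 233.2]
tcp_rot: [[1.0, 0.021, -0.003], [0.021, -1.0, -0.001], [-0.003, 0.0, -1.0]]
force: [-5.3, -1.3, -5.6]
grip_width: 39.8
```

{"fn": "send_rows", "kwargs": {"series": [[1,-0.9,-0.2,-2,0,0,0],[1,0,0,-2,0,0,0],[1,0,0,0,0,0,0]]}}

```text
time: 42.5
ee_pos: [587.0, -9.3, 229.7]
tcp_rot: [[1.0, 0.021, -0.002], [0.021, -1.0, -0.0], [-0.002, 0.0, -1.0]]
force: [-4.6, -0.6, -4.1]
grip_width: 39.7
```

{"fn": "send_rows", "kwargs": {"series": [[1,0,0,-3,0,0,0],[1,0,0,-3,0,0,0],[1,0,0,0,0,0,0]]}}

```text
time: 42.8
ee_pos: [587.0, -9.3, 223.5]
tcp_rot: [[1.0, 0.021, -0.002], [0.021, -1.0, -0.0], [-0.002, 0.0, -1.0]]
force: [-3.8, -0.6, -5.6]
grip_width: 39.8
```

{"fn": "send_rows", "kwargs": {"series": [[1,-0.5,0,-3,0,0,0],[1,0,0,-3,0,0,0],[1,0,0,0,0,0,0]]}}

```text
time: 43.1
ee_pos: [586.9, -9.2, 217.8]
tcp_rot: [[1.0, 0.022, -0.001], [0.022, -1.0, -0.0], [-0.001, 0.0, -1.0]]
force: [-4.8, -0.4, -5.1]
grip_width: 40.2
```

{"fn": "send_rows", "kwargs": {"series": [[1,0,0,-2.5,0,0,0],[1,0,0,-2,0,0,0],[1,0,0,0,0,0,0]]}}

```text
time: 43.4
ee_pos: [586.8, -9.2, 213.5]
tcp_rot: [[1.0, 0.022, -0.001], [0.022, -1.0, -0.0], [-0.001, 0.0, -1.0]]
force: [-5.6, 0.4, -4.3]
grip_width: 39.7
```

{"fn": "send_rows", "kwargs": {"series": [[1,0,0,-1,0,0,0],[1,0,0,-1,0,0,0],[1,0,0,0,0,0,0]]}}

```text
time: 43.7
ee_pos: [586.9, -9.3, 213.4]
tcp_rot: [[1.0, 0.022, 0.0], [0.022, -1.0, -0.0], [0.0, 0.0, -1.0]]
force: [-10.9, 0.9, 8.5]
grip_width: 39.4
```

{"fn": "send_rows", "kwargs": {"series": [[0,0,0,0.5,0,0,0],[-0.4,0,0,0,0,0,0],[-0.7,0,0,0,0,0,0],[-0.7,0,0,0,0,0,0],[-0.7,0,0,20,0,0,0],[-0.7,0,0,40,0,0,0],[-0.7,0,0,40,0,0,0],[-0.7,0,0,20,0,0,0],[-0.7,0,0,0,0,0,0],[-0.7,0,0,0,0,0,0]]}}

```text
time: 44.7
ee_pos: [587.1, -9.1, 332.2]
tcp_rot: [[1.0, 0.022, 0.0], [0.022, -1.0, 0.0], [0.0, -0.0, -1.0]]
force: [0.2, 0.2, -1.0]
grip_width: 74.6
```

Run:
```python
from h import *
s=st()
n='wrist'; c=cam(n); im,d=r.capture(n); save('w20',im,scale=1.25)
W=world(c,d); v,u=np.mgrid[0:400,0:640]
rr=np.hypot(W[...,0]-587.5,W[...,1]+9.2)
m=(abs(W[...,2]-143)<12)&(rr<108)&(rr>35)&(v<215); P=W[m]
print(m.sum(),np.linalg.lstsq(np.c_[P[:,:2]-[587.5,-9.2],np.ones(len(P))],P[:,2],rcond=None)[0])
im,d=r.capture('scene'); save('s20',im,(200,80,500,280),2.6)
for n in ('wrist','scene'):
  for t in ('lid','lid_ear','start_top'):
    for o in r.pinpoint(t,n)[:1]: print(n,t,round(o['score'],2),np.round(o['xyz'],1))
```

```text
t 44.7 p [587.1  -9.1 332.2] F [ 0.2  0.2 -1. ] w 74.6
[[1.0, 0.022, 0.0], [0.022, -1.0, 0.0], [0.0, -0.0, -1.0]] [ 0.32  0.19 -0.13 -0.   -1.25  1.28]
24337 [ 1.56240544e-03 -6.32151446e-04  1.43602998e+02]
wrist lid 0.55 [588.4  -8.5 138.5]
wrist lid_ear 0.95 [713.1  -4.  144.5]
wrist start_top 0.83 [438.7 -13.7 102.6]
scene lid 0.95 [587.7 -11.9 135. ]
scene lid_ear 0.59 [714.   -2.9 145.4]
scene start_top 0.47 [435.  -12.5 104.8]
```

View pics/w20.png

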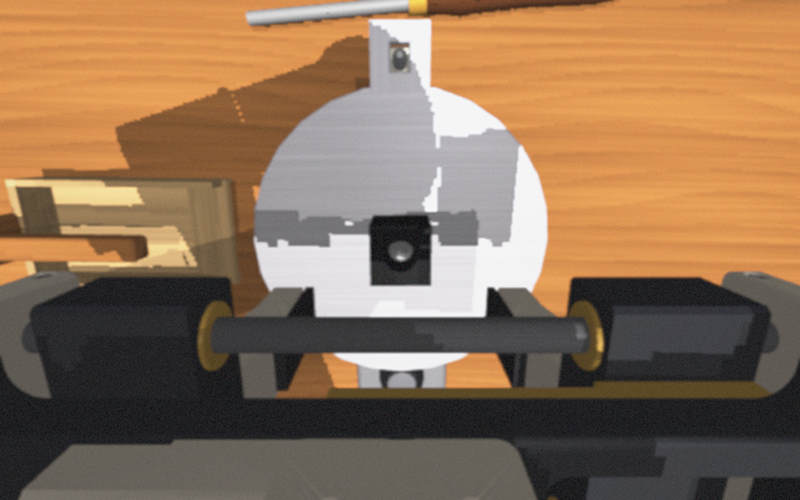

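View pics/s20.png

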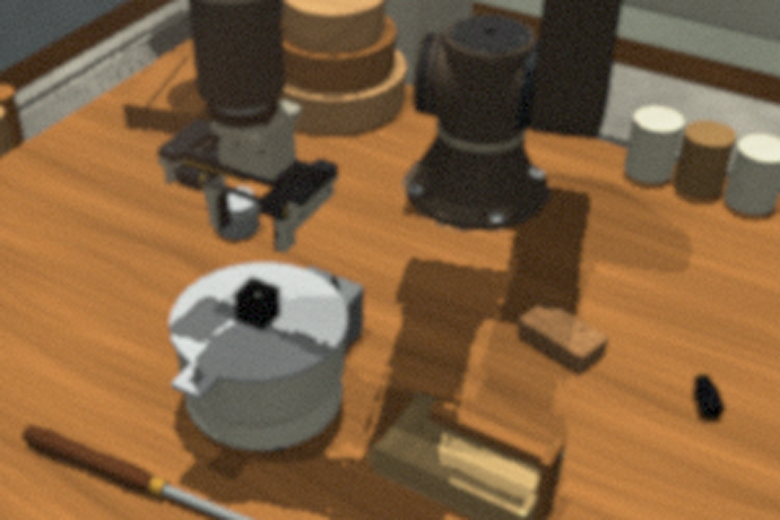

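{"fn": "send_rows", "kwargs": {"series": [[1,-30,-0.7,0,0,0,0],[1,-40,-0.9,0,0,0,0],[1,-40,-0.9,0,0,0,0],[1,-39,-0.9,0,0,0,0],[1,0,0,-30,0,0,0],[1,0,0,-30,0,0,0],[1,0,0,-30,0,0,0],[1,0,0,0,0,0,0],[1,0,0,0,0,0,0]]}}

```text
time: 46.0
ee_pos: [438.3, -12.7, 242.6]
tcp_rot: [[1.0, 0.022, -0.001], [0.022, -1.0, -0.001], [-0.001, 0.001, -1.0]]
force: [0.8, -0.4, 0.5]
grip_width: 7.9
```

Run:
```python
from h import *
s=st()
n='wrist'; c=cam(n); im,d=r.capture(n); save('w21',im,scale=1.25)
W=world(c,d)
for o in r.pinpoint('start_top',n)[:1]: print(o['score'],np.round(o['xyz'],1),px(c,o['xyz']))
m=(W[...,2]>97.5)&(W[...,2]<106)&(np.hypot(W[...,0]-438,W[...,1]+12)<22); P=W[m][:,:2].astype(np.float32)
print(m.sum(),cv2.minEnclosingCircle(P),W[m][:,2].mean())
im,d=r.capture('scene'); save('s21',im,(240,100,440,260),3.5)
```

```text
t 46.0 p [438.3 -12.7 242.6] F [ 0.8 -0.4  0.5] w 7.9
[[1.0, 0.022, -0.001], [0.022, -1.0, -0.001], [-0.001, 0.001, -1.0]] [ 0.42  0.   -0.56  0.   -1.01  1.17]
0.77 [445.4 -14.2 104.1] [321.77945141 198.92827371]
941 ((438.12939453125, -13.316753387451172), 13.901177406311035) 103.86318226777779
```

View pics/w21.png

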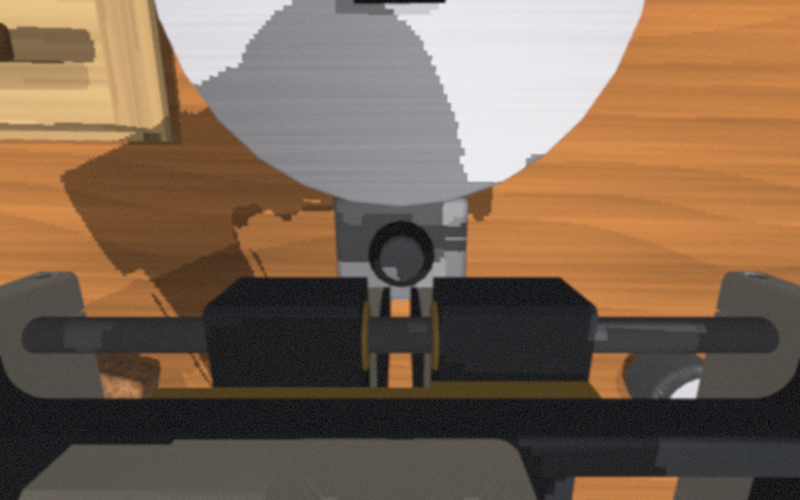

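View pics/s21.png

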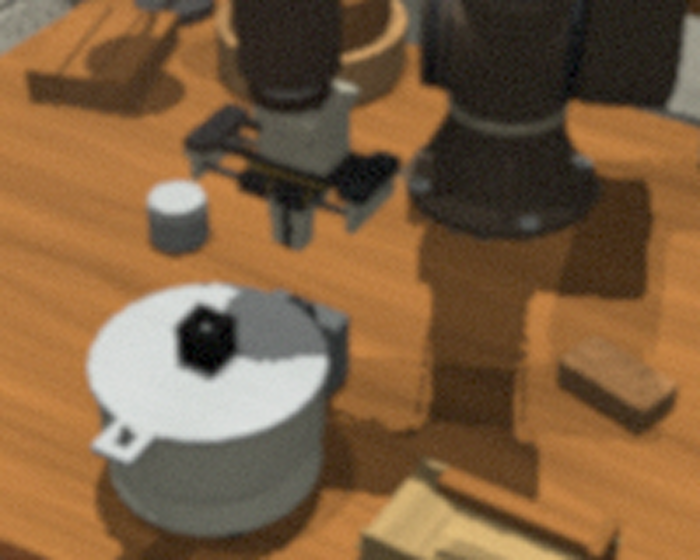

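{"fn": "send_rows", "kwargs": {"series": [[1,0,-0.5,-25,0,0,0],[1,0,0,-25,0,0,0],[1,0,0,-15,0,0,0],[1,0,0,-5,0,0,0],[1,0,0,0,0,0,0],[1,0,0,0,0,0,0]]}}

```text
time: 46.75
ee_pos: [438.8, -12.9, 173.2]
tcp_rot: [[1.0, 0.022, 0.001], [0.022, -1.0, 0.0], [0.001, -0.0, -1.0]]
force: [0.7, -0.3, -0.6]
grip_width: 0.7
```

{"fn": "send_rows", "kwargs": {"series": [[1,0,0,-2,0,0,0],[1,0,0,-2,0,0,0],[1,0,0,-2,0,0,0],[1,0,0,0,0,0,0]]}}

```text
time: 47.15
ee_pos: [438.6, -12.9, 166.4]
tcp_rot: [[1.0, 0.022, 0.001], [0.022, -1.0, 0.0], [0.001, -0.0, -1.0]]
force: [1.6, 1.0, 3.7]
grip_width: 0.4
```

{"fn": "send_rows", "kwargs": {"series": [[1,0,0,-1,0,0,0],[1,0,0,-1,0,0,0],[1,0,0,0,0,0,0]]}}

```text
time: 47.45
ee_pos: [438.6, -12.9, 164.3]
tcp_rot: [[1.0, 0.022, 0.001], [0.022, -1.0, 0.0], [0.001, -0.0, -1.0]]
force: [2.4, 2.0, 4.3]
grip_width: 0.5
```

{"fn": "send_rows", "kwargs": {"series": [[1,0,0,-1,0,0,0],[1,0,0,-1,0,0,0],[1,0,0,-1,0,0,0],[1,0,0,0,0,0,0]]}}

```text
time: 47.85
ee_pos: [438.8, -12.9, 163.4]
tcp_rot: [[1.0, 0.023, 0.001], [0.023, -1.0, -0.0], [0.001, 0.0, -1.0]]
force: [-8.6, 3.9, 31.9]
grip_width: 0.7
```

{"fn": "send_rows", "kwargs": {"series": [[1,0,0,-1,0,0,0],[1,0,0,-1,0,0,0],[1,0,0,0,0,0,0]]}}

```text
time: 48.15
ee_pos: [438.9, -12.9, 162.9]
tcp_rot: [[1.0, 0.023, 0.002], [0.023, -1.0, -0.0], [0.002, 0.0, -1.0]]
force: [-17.0, 5.4, 54.3]
grip_width: 0.2
```

{"fn": "send_rows", "kwargs": {"series": [[1,0,0,4,0,0,0],[1,0,0,0,0,0,0]]}}

```text
time: 48.35
ee_pos: [438.6, -12.9, 164.1]
tcp_rot: [[1.0, 0.022, 0.002], [0.022, -1.0, 0.001], [0.002, -0.001, -1.0]]
force: [2.7, 1.4, 5.0]
grip_width: 0.3
```

{"fn": "send_rows", "kwargs": {"series": [[1,0,0,2,0,0,0],[1,0,0,0,0,0,0]]}}

```text
time: 48.55
ee_pos: [438.4, -13.0, 165.4]
tcp_rot: [[1.0, 0.022, 0.0], [0.022, -1.0, 0.0], [0.0, -0.0, -1.0]]
force: [2.0, 0.7, 3.4]
grip_width: 0.6
```

{"fn": "send_rows", "kwargs": {"series": [[1,0,0,2,0,0,0],[1,0,0,0,0,0,0]]}}

```text
time: 48.75
ee_pos: [437.8, -13.2, 167.0]
tcp_rot: [[1.0, 0.022, -0.001], [0.022, -1.0, -0.0], [-0.001, 0.0, -1.0]]
force: [2.5, 0.9, 3.4]
grip_width: 0.4
```

{"fn": "send_rows", "kwargs": {"series": [[1,0,0,2,0,0,0],[1,0,0,0,0,0,0]]}}

```text
time: 48.95
ee_pos: [437.5, -13.4, 168.8]
tcp_rot: [[1.0, 0.021, -0.002], [0.021, -1.0, -0.001], [-0.002, 0.0, -1.0]]
force: [1.6, 1.2, 1.7]
grip_width: 0.9
```

{"fn": "send_rows", "kwargs": {"series": [[1,0,0,2,0,0,0],[1,0,0,0,0,0,0]]}}

```text
time: 49.15
ee_pos: [437.2, -13.4, 170.7]
tcp_rot: [[1.0, 0.021, -0.002], [0.021, -1.0, -0.001], [-0.002, 0.001, -1.0]]
force: [-0.1, 0.4, -0.1]
grip_width: 0.5
```

{"fn": "send_rows", "kwargs": {"series": [[1,0,0,20,0,0,0],[1,0,0,40,0,0,0],[1,0,0,45,0,0,0],[1,0,0,45,0,0,0],[1,-10,-40,0,0,0,0],[1,-10,-45,0,0,0,0],[1,-5,-45,0,0,0,0],[1,0,-45,0,0,0,0],[1,0,-45,0,0,0,0],[1,0,-45,0,0,0,0],[1,0,0,0,0,0,0],[1,0,0,0,0,0,0]]}}

```text
time: 50.35
ee_pos: [412.0, -279.0, 320.0]
tcp_rot: [[1.0, 0.018, -0.003], [0.018, -1.0, 0.001], [-0.003, -0.001, -1.0]]
force: [-0.3, -0.3, -0.2]
grip_width: 0.2
```

Run:
```python
from h import *
s=st()
for n in ('top','scene'):
    c=cam(n); im,d=r.capture(n); save('f'+n,im,(120,80,520,320) if n=='top' else (150,80,550,330),2 if n=='top' else 1.9)
    W=world(c,d)
    rr=np.hypot(W[...,0]-587.5,W[...,1]+9.2); m=(abs(W[...,2]-143)<15)&(rr<105)&(rr>38); P=W[m]
    print(n,m.sum(),np.linalg.lstsq(np.c_[P[:,:2]-[587.5,-9.2],np.ones(len(P))],P[:,2],rcond=None)[0])
    for t in ('lid','lid_ear','start_top','tray'):
        for o in r.pinpoint(t,n)[:1]: print(t,round(o['score'],2),np.round(o['xyz'],1))
    m=np.hypot(W[...,0]-438,W[...,1]+13)<10; print('btn z',np.nanmedian(W[m][:,2]))
```

```text
t 50.35 p [ 412. -279.  320.] F [-0.3 -0.3 -0.2] w 0.2
[[1.0, 0.018, -0.003], [0.018, -1.0, 0.001], [-0.003, -0.001, -1.0]] [-0.2   0.05 -0.32 -0.   -1.2   1.79]
top 2214 [-2.27663290e-04  2.18038972e-04  1.44217238e+02]
lid 0.56 [583.6  -9.7 133.5]
lid_ear 0.92 [712.2  -7.9 141.5]
start_top 0.39 [437.8 -14.  105.9]
tray 0.7 [557.7 273.2  -1.2]
btn z 648.4499746042511
scene 1809 [-1.57991736e-03 -3.70484998e-03  1.42574523e+02]
lid 0.62 [589.1  -8.8 135.7]
lid_ear 0.8 [714.2  -4.6 140.7]
start_top 0.4 [434.5 -10.7 104.5]
tray 0.57 [561.2 269.8  -1.7]
btn z 634.5104552273474
```

View pics/ftop.png

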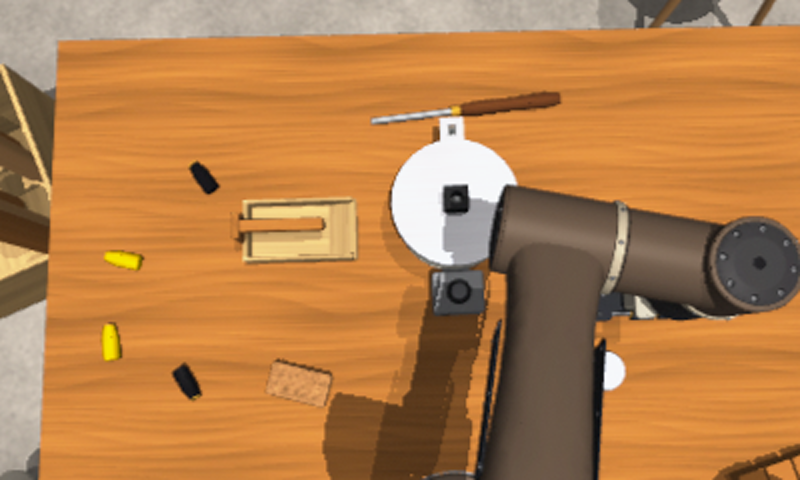

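View pics/fscene.png

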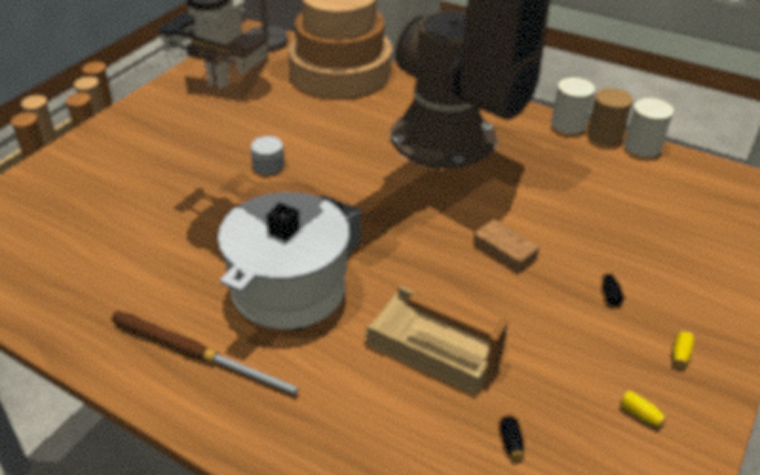

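```bash
python3 -c "
from workcell import r
print(r.close_job(), r.sense()['time'])"
```

```text
the job is handed in; nothing more can be done
the job is handed in; nothing more can be done
```

The job is done and handed in at about 50.5 s of the 210 s allowed.

- **Handles:** I picked up the four loose plain handles and tipped the tray into the bowl. I counted 9 in the bowl before the lid went on, the highest at about 118 mm by the cameras (rim 135 mm). The last pictures show none loose on the bench.
- **Tray:** It stands empty and upright on the bench to the left of the bowl, not where it started.
- **Lid:** It sits over the shaft and pin. Its top measured 143.6 mm up and level (expected 143 mm), with the pin visible in the slot.
- **Start button:** I pressed it to its stop after the lid was fitted, then let go. The force rose to about 5 N over about 6 mm, then met the hard stop, which matches the description.
- **Left alone:** The gouge, tin, sanding block and the black and yellow look-alikes were not touched.

**Checks that disagreed or failed:**
- **Button height:** the cameras and first contact put the button's top at about 104 mm, not the stated 100 mm.
- **Button force:** pushing past the stop briefly reached about 54 N through the fingertips. That is under the wrist limit. It is over the 40 N set for the arm and gripper body, though only the fingertips were on the button.
- **Button release:** my last depth check on the button hit the arm instead, so its release rests on the force falling to zero as I lifted off.

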